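Feed a cup carrier round the corner track to the switch

ROBOT

A 6-joint arm with a two-finger parallel gripper is mounted at the origin on the work surface; the furniture and walls round the work are solid. World frame = base frame: x ahead of the robot, y to its left, z up, the work surface at z = 0. Lengths are in m, angles in rad, forces in N, time in s.
With the tool pointing down it reaches from about 0.35 to 0.775 m from the base axis. Payload 5.5 kg.
Tool frame: the origin (TCP) lies at the very end of the fingers, on their centre line; the grasp point (between the pads) lies hold_point_z behind it (hold_point_z is the distance from the TCP to the grasp point, in m); x points along the fingers, y is the direction in which the jaws open and shut, and the axes are right-handed (so a half turn about x gives the same grasp; the last joint's range is limited). The gripper opens to 85 mm and grips with 20 to 120 N. Pads are 22 mm wide; open, the fingers measure 114 mm over their backs; the gripper's body (76 mm by 85 mm) begins 54 mm behind the grasp point. The pads swing forward as they close: fully open they stand 13 mm farther back than shut.
Start: joints at [-1.467, 0.313, 0.046, 1.304, 0, 1.431], TCP at [0.139, -0.558, 0.231] pointing down, gripper open.
Joint ranges: [-2.76, 2.76], [-0.86, 1.69], [-1.03, 1.26], [-2.2, 2.34], [-1.47, 1.5], [-3.14, 3.14]. Speed limits (rad/s): [2.57, 2.57, 3.14, 3.14, 3.14, 3.14].

INTERFACE

Orientations are given as a unit quaternion [w, x, y, z].
In Python, from workcell import * gives the robot as it stands. The module is installed in compiled form; this text tells all that it offers.
- The arm moves only by the tool step_arm, never from a script. Its argument "targets" is a list of rows, each a list of 3 entries, a list of its own where there are three numbers: the turn, a rotation vector about the tool's x, y, z in degrees, then the shift along the tool's x, y, z in cm, then the finger opening in cm, from 0 to 8.54. A call has exactly 10 rows; each row shifts and turns the commanded pose from where the row before left it, along the tool's axes as they then stand; what a row does not reach is not made up. A row lasts 1/10 s, in which the tool goes at most 50 mm and 8.59 degrees, less where a joint would pass 70% of its speed; a pose out of reach is approached as far as the arm can. A call with a gripper value outside its range is refused whole. The fingers move at their own pace and stop on an object; "force" is the grip in N (left out, the last holds). Time passes only in rows, so rows that do not move let the fingers close, or fill a call up. It gives the time, the measured TCP pose, the force and the opening at its end, in the units of the state.
- get_state(): the state, without advancing time (a new reading comes with each control period).
- read_camera(name): name is "side" or "top"; returns the picture (480x640x3 uint8, red, green, blue); there is no depth.
- camera_model(name): a dict with "fx", "fy", "cx", "cy" (pixels), "xyz" and "rotation" of the camera in the world. Camera axes: x right, y down, z forward; pixel columns grow to the right and rows downward; lengths in m; the calibration is good to about 2 mm. A picture is of the moment at which its call begins. camera_model takes no time and is no camera call.
- hand_in(): hands the job in, once; it reports no verdict.
Trained networks look in the newest picture that a camera, given by its name, has taken for a name from the list of things; names that differ only in an ending like _2 or _b are one class to them, and where a whole thing is asked for, a point or a joint stands for the part that bears it (a point fixed in the world has none). Each returns a list of dicts, best first, with "p" (0 to 1); they miss things now and then, are a little off and sometimes report something else, mostly with a low value. They report only what shows in the picture. A call takes as long as a camera call. They do not tell look-alikes from the thing itself.
- find_in(camera, label): "extent" ([left, top, width, height] in pixels, round what is visible of it).
- silhouettes(camera, label): "mask" (480x640 bool, what is visible of it) and "extent" ([left, top, width, height] in pixels, round what is visible of it).
The state is a dict: "clock": time; "joint_pos": joint angles; "qvel": joint speeds; "tau": joint torques, N m; "tcp_pos": TCP position; "orientation": TCP orientation; "wrist_force": force on the tool from outside, world axes, zero at the start; "ft_torque": the same for the moment, N m; "finger_gap": finger opening in m.
Only numpy, scipy, OpenCV 4.12 (cv2) and the standard library are available. Lean on these libraries where they do the work, as an engineer would, in place of code of your own. Each camera call takes 0.05 s, during which the arm holds its last target.

TASK

Set the steel cup upright in the round nest on the blue carrier, then push the carrier along the track, round the corner, until it rests fully home against the stop screw with the red switch pin pressed in, and leave it there. Keep the carrier down in its track, and push gently: neither the guide rails nor the stop may take more than about 15 newtons. Leave the tape measure, the nut tray and the screwdriver alone.

Things in the scene. Friction and masses are not known exactly. Their poses are not given: they have to be found in the camera images.
- track: Grey fixed track base, 12 mm thick (its top is the bed). Origin: centre of the 90 degree bend, at bench height. Lane's centre line in the track frame: entry lane y = -90 mm, from x = -137 mm to 0, travel towards +x; quarter circle of radius 90 mm about the origin, turning left; exit lane x = +90 mm from y = 0 towards +y, to the stop.
- rails: Aluminium guide rails along both sides of the lane (same frame as the track): 12 mm thick, tops 24 mm above the bench, inner faces 48 mm apart (24 mm either side of the centre line) all along. A cross bar closes the start of the entry lane. Friction varies; a carrier pressed askew drags or jams.
- stop: Dark steel stop block, 60 mm wide, top 64 mm above the bench, at the end of the exit lane; origin at bench height below the middle of the face towards the carrier (track frame 90, 150 mm); axes as the track's. A rigid stop screw, head 20 mm wide, 44 mm above the bench, stands out of this face by 10 to 40 mm: set anew each time, not measured, to be found by feel.
- switch_pin (a joint): Red sprung switch pin, 8 mm in diameter, in the middle of the stop screw's head, standing 8 mm out of it. Value in m: 0 = out, 0.008 = pressed in flush with the head (carrier against the screw). Spring 80 N/m, about 0.65 N when flush, too weak to push the carrier back.
- carrier: Loose blue carrier, about 0.6 kg, in the entry lane. Origin: its middle, on its underside (12 mm above the bench); +x = its travel. Two round black feet, 44 mm wide, at x = -30 and +30 mm, run between the rails with 2 mm play each side. Deck 100 x 40 mm, top 22 mm above the underside. Steel strike plate at the front, 36 mm wide, up to 47 mm, front face x = +52 mm, meets the stop screw.
- nest (a point): Centre of the nest floor on the carrier's deck (carrier x = +16 mm, 22 mm above its underside, 34 mm above the bench). Grey ring, inner diameter 37 mm, outer 46 mm, 8 mm deep.
- post (a point): Middle of the upright steel push post on the carrier's rear (carrier x = -34 mm): 14 mm in diameter, from the deck (34 mm above the bench) up to 64 mm above the bench; the point is at 49 mm. The deck reaches 16 mm behind the post's axis.
- cup_center (a point): Centre, half-way up, of the loose turned steel cup, 32 mm in diameter, 34 mm high, open at the top, standing on the bench to the robot's left front; z is its upright axis. About 0.11 kg.
- tape_measure: yellow and black tape measure, 64x69x32 mm, right of the track; further right (about x 0.44, y -0.42 m) stands a fixed jig with a tall black rod that the arm must not hit; leave it alone
- nut_tray: light-blue shallow tray of nuts, 114x170x28 mm, behind and left of the track; leave it alone
- screwdriver: yellow-handled screwdriver, 170 mm long, 23 mm thick, lying on the left; leave it alone
Mind the look-alikes: they are no part of the job. What is shaped like the part that bears cup_center but black or turquoise is not meant. What is shaped like the carrier but yellow is not meant.

How it is judged:
On the way, in this order (a step that is already met when the one before it is completed fails the run):
1. the cup stands in the nest, let go, while the carrier is still in the entry lane (horizontal distance between cup_center and nest below 0.005 m and z of cup_center in the frame of carrier below 0.043 m and angle between cup_center's own z axis and vertical below 0.15 rad and contact force between cup and the fingers below 0.05 N and y of carrier in the frame of track below -0.075 m), for 0.2 s.
2. the carrier, with the cup, goes round the bend (horizontal distance between cup_center and nest below 0.005 m and z of cup_center in the frame of carrier below 0.043 m and angle between cup_center's own z axis and vertical below 0.15 rad and x of carrier in the frame of track above 0.045 m and y of carrier in the frame of track between -0.08 and -0.01 m), for 0.05 s.
3. the carrier is home against the stop screw, pin pressed (value of joint switch_pin above 0.006 m and angle between the x axis of carrier and the y axis of track, either way round below 0.12 rad), for 0.3 s.
At the end, for the whole second after the job is handed in: The carrier stands flat in the exit lane against the stop screw (pin pressed at least 6 of its 8 mm, so less than 2 mm from the screw head), along the lane within 7 degrees; the cup stands upright in the nest (within 5 mm of its centre); all is released and at rest (all of step 3 and horizontal distance between cup_center and nest below 0.005 m and z of cup_center in the frame of carrier below 0.043 m and angle between cup_center's own z axis and vertical below 0.15 rad and z of carrier in the frame of track below 0.015 m and angle between carrier's own z axis and vertical below 0.06 rad and linear speed of each of carrier, cup below 0.01 m/s); the robot touches nothing.
It fails at once if the carrier presses on the guide rails with more than 18 N (jammed) (contact force between carrier and rails above 18 N).
It fails at once if the carrier, the cup or the robot's fingers press on the stop with more than 18 N (contact force between any of carrier, cup, the fingers and stop above 18 N).
It fails at once if the fingers press on the guide rails with more than 18 N (contact force between the fingers and rails above 18 N).
It fails at once if the carrier is lifted or tipped out of the track (z of carrier in the frame of track above 0.02 m or angle between carrier's own z axis and vertical above 0.2 rad).
It fails at once if a bystander is moved by more than 15 mm (distance of any of tape_measure, nut_tray, screwdriver from where it was at the start of the episode above 0.015 m).
It also fails if it takes over 72 s, if anything falls off the work surface, if the arm or the gripper's body presses on something with over 40 N, if the wrist force passes 120 N, or if a joint passes its speed limit or range.

## Working session

There is one attempt and no reset: what is moved stays moved. The work goes in short steps, Python scripts to look and compute and a tool call to move; the robot and the scene stay as the last step left them, time stands still between calls to the robot, and variables do not carry over. Pictures are saved under pics/ and viewed, and the job is handed in when it is done.

Besides the shell and the picture viewer there is one more tool, called after "Request:" as name([rows], argument=value, ...), one row to a line, values as JSON. step_arm: Moves the arm, as the interface text tells. Its arguments: {"type":"object","properties":{"targets":{"type":"array","items":{"type":"array"}},"force":{"type":"number"}},"required":["targets"]}

```bash
mkdir -p pics; python3 - <<'E'
from workcell import *
import cv2, numpy as np
np.set_printoptions(precision=4,suppress=True)
s=get_state(); print(s)
for n in("side","top"):
    im=read_camera(n); cv2.imwrite(f"pics/{n}0.png",im[:,:,::-1]); print(n,camera_model(n))
for n in("side","top"):
    for l in("carrier","cup_center","stop","post","nest"):
        try:
            for d in find_in(n,l): print(n,l,d)
        except Exception as e: print(n,l,e)
E
```

```text
{'clock': 0.0, 'joint_pos': array([-1.4666,  0.314 ,  0.045 ,  1.3036,  0.    ,  1.4312]), 'qvel': array([ 0.0019, -0.0002, -0.0005, -0.0003,  0.0009, -0.0004]), 'tau': array([ -0.0004, -48.0623,  29.8535,   0.0192,  -0.0004,  -0.    ]), 'tcp_pos': array([ 0.1387, -0.5575,  0.2304]), 'orientation': array([ 0.0853,  0.7019,  0.0866, -0.7018]), 'wrist_force': array([ 1.2126, -0.1676, -0.4268]), 'ft_torque': array([ 0.0114,  0.0182, -0.0326]), 'finger_gap': 0.08549008978998192}
side {'fx': 551.5655734775788, 'fy': 551.5655734775788, 'cx': 321.85635913621775, 'cy': 242.70452660445437, 'xyz': array([ 0.5304, -0.9328,  0.5812]), 'rotation': array([-0.5127,  0.858 ,  0.0275, -0.0155])}
top {'fx': 464.01593538313983, 'fy': 464.01593538313983, 'cx': 317.80676918797684, 'cy': 237.00447463906056, 'xyz': array([0.4223, 0.0866, 1.1255]), 'rotation': array([ 0.0229, -0.6983,  0.7148, -0.0303])}
side carrier {'extent': [323.4, 176.7, 35.1, 29.3], 'p': 0.68}
side carrier {'extent': [293.4, 264.8, 55.1, 26.4], 'p': 0.6}
side cup_center {'extent': [245.6, 202.4, 9.3, 19.8], 'p': 0.72}
side cup_center 
[... 319 characters left out ...]
1, 55.5, 34.4], 'p': 0.59}
top carrier {'extent': [162.2, 225.3, 45.3, 36.6], 'p': 0.98}
top carrier {'extent': [258.2, 164.7, 135.9, 121.9], 'p': 0.6}
top carrier {'extent': [364.9, 226.0, 18.3, 46.9], 'p': 0.57}
top cup_center {'extent': [233.3, 325.3, 16.8, 15.8], 'p': 0.6}
top cup_center {'extent': [268.3, 312.0, 16.1, 7.7], 'p': 0.51}
top cup_center {'extent': [239.5, 288.8, 13.5, 15.9], 'p': 0.5}
top stop {'extent': [259.1, 166.6, 20.9, 30.1], 'p': 0.85}
top post {'extent': [362.6, 224.1, 16.9, 44.6], 'p': 0.97}
top post {'extent': [164.2, 225.8, 46.5, 34.4], 'p': 0.62}
top nest {'extent': [365.5, 223.9, 16.7, 46.2], 'p': 0.91}
top nest {'extent': [164.5, 224.8, 44.8, 37.6], 'p': 0.63}
```

View pics/side0.png

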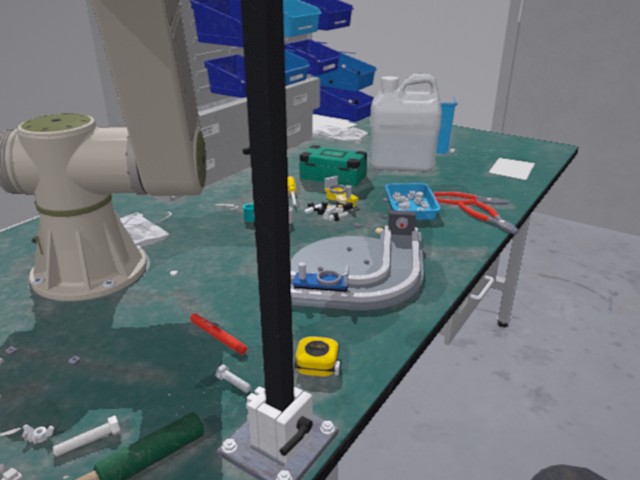

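View pics/top0.png

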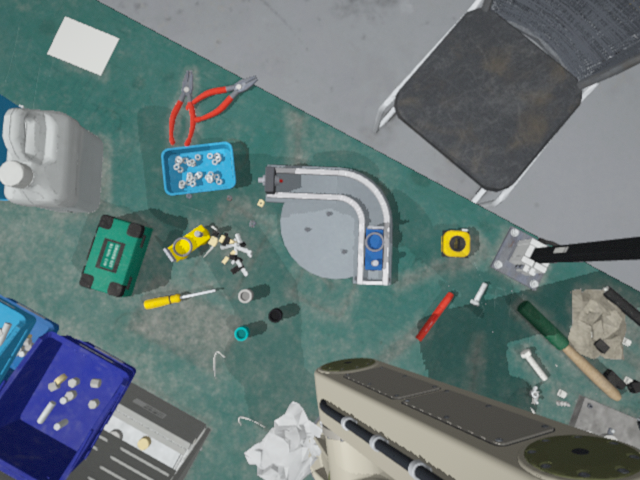

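```bash
python3 - <<'E'
import cv2
a=cv2.imread('pics/top0.png'); c=a[140:350,200:410]
cv2.imwrite('pics/top0z.png',cv2.resize(c,(798,600) if 0 else (600,600),interpolation=cv2.INTER_CUBIC))
a=cv2.imread('pics/side0.png'); c=a[150:310,220:430]
cv2.imwrite('pics/side0z.png',cv2.resize(c,(787,600),interpolation=cv2.INTER_CUBIC))
E
```

```text
(no output)
```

View pics/top0z.png

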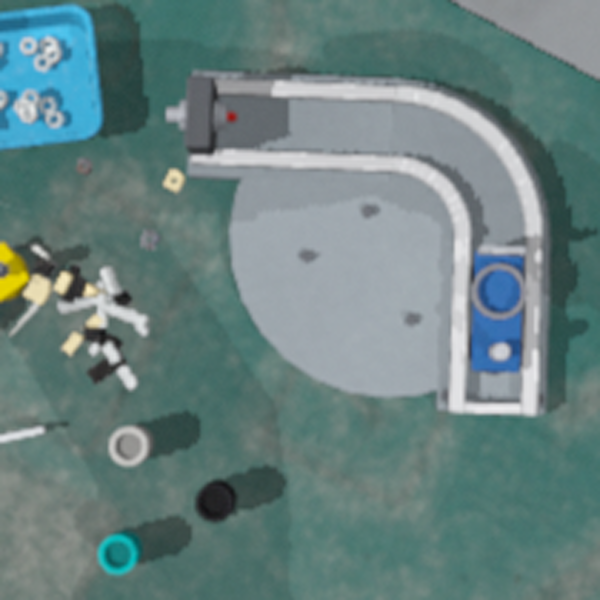

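View pics/side0z.png

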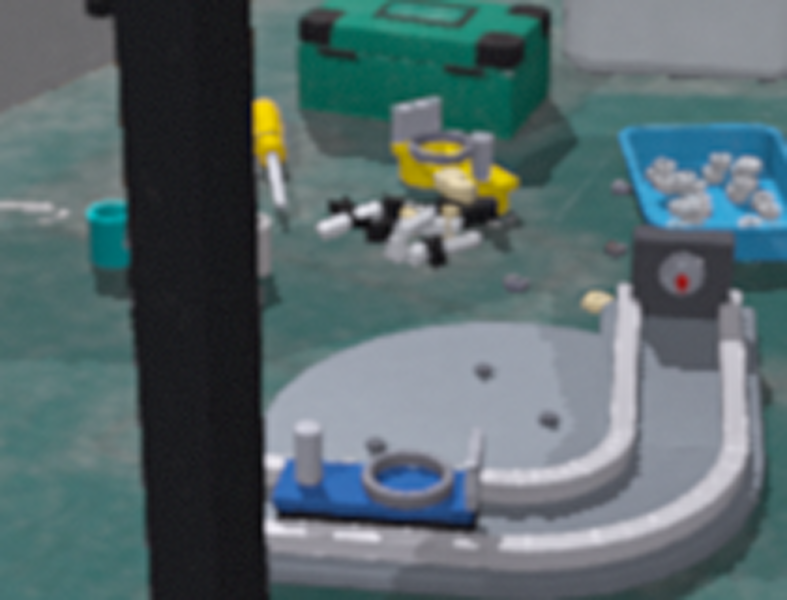

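```bash
cat > h.py <<'E'
from workcell import *
import cv2, numpy as np
from scipy.spatial.transform import Rotation as R
np.set_printoptions(precision=4,suppress=True)
def cam(n):
    m=camera_model(n); q=m["rotation"]; r=R.from_quat([q[1],q[2],q[3],q[0]]).as_matrix()
    K=np.array([[m["fx"],0,m["cx"]],[0,m["fy"],m["cy"]],[0,0,1]]); return K,r,m["xyz"]
def back(n,uv,z):
    K,r,c=cam(n); uv=np.atleast_2d(uv).astype(float)
    d=(r@np.linalg.inv(K)@np.c_[uv,np.ones(len(uv))].T).T
    return c+d*((z-c[2])/d[:,2])[:,None]
def proj(n,P):
    K,r,c=cam(n); p=(K@r.T@(np.atleast_2d(P)-c).T).T; return p[:,:2]/p[:,2:]
E
python3 - <<'E'
from h import *
im=cv2.imread('pics/top0.png')
out={}
for l in("rails","track","stop","carrier","cup_center"):
    for i,d in enumerate(silhouettes("top",l)):
        print(l,d["extent"],d["p"],d["mask"].sum())
        out[f"{l}_{i}"]=d["mask"]
        v=np.argwhere(d["mask"])[:,::-1].mean(0); print(v,back("top",v,.02))
np.savez("masks.npz",**out)
E
```

```text
rails [273.2, 167.1, 113.1, 119.7] 0.56 1717
[347.7088 210.9231] [[0.5667 0.0007 0.02  ]]
track [259.3, 164.9, 132.8, 121.0] 0.91 10960
[329.8389 219.9204] [[0.5459 0.0441 0.02  ]]
track [363.0, 227.0, 19.9, 45.3] 0.73 808
[373.354  248.0458] [[ 0.4761 -0.058   0.02  ]]
track [441.8, 226.9, 31.3, 33.4] 0.67 765
[454.9268 243.4797] [[ 0.4825 -0.2538  0.02  ]]
stop [256.8, 169.5, 21.3, 25.8] 0.61 351
[269.416  180.1396] [[0.6456 0.1872 0.02  ]]
carrier [162.1, 225.2, 47.1, 36.4] 0.79 863
[187.1147 244.095 ] [[0.4958 0.3853 0.02  ]]
carrier [363.0, 226.7, 22.2, 46.0] 0.78 793
[373.459  248.3203] [[ 0.4754 -0.0583  0.02  ]]
cup_center [231.8, 327.4, 19.1, 14.2] 0.67 184
[241.4674 333.6902] [[0.282  0.2586 0.02  ]]
cup_center [267.6, 311.7, 15.2, 10.2] 0.55 141
[274.4113 315.8014] [[0.3217 0.1806 0.02  ]]
cup_center [236.8, 291.5, 17.4, 12.6] 0.44 173
[245.2948 296.0578] [[0.3696 0.2486 0.02  ]]
```

```bash
cat > fit.py <<'E'
from h import *
from scipy.optimize import minimize
im=cv2.imread('pics/top0.png')
S=4
def band(r0,r1):
    # rail polygon offset r (lane y=-r), as track coords
    def line(r):
        a=np.linspace(-np.pi/2,0,30)
        return np.r_[[[-.137,-r]],np.c_[r*np.cos(a),r*np.sin(a)],[[r,.150]]]
    return np.r_[line(r0),line(r1)[::-1]]
polys=[band(.054,.066),band(.114,.126),np.array([[-.149,-.126],[-.137,-.126],[-.137,-.054],[-.149,-.054]])]
def w(p,q,z):
    c,s=np.cos(p[2]),np.sin(p[2]); return np.c_[p[0]+c*q[:,0]-s*q[:,1],p[1]+s*q[:,0]+c*q[:,1],np.full(len(q),z)]
gray=cv2.resize(im,None,fx=S,fy=S,interpolation=cv2.INTER_CUBIC).min(2).astype(float)
g=cv2.cvtColor(im,cv2.COLOR_BGR2HSV)
def draw(p):
    m=np.zeros((480*S,640*S),np.uint8)
    for q in polys:
        uv=(proj("top",w(p,q,.024))+.5)*S-.5
        cv2.fillPoly(m,[np.round(uv*16).astype(np.int32)],1,shift=4)
    return m
if __name__=="__main__":
    roi=np.zeros_like(gray,bool); roi[155*S:290*S,255*S:400*S]=1
    def cost(p):
        m=draw(p)>0; e=cv2.dilate(m.astype(np.uint8),np.ones((13,13)))>0
        return -(gray[m].mean()-gray[e&~m].mean())
    best=None
    p0=np.array([.545,.035,0.])
    for x in np.arange(.52,.58,.01):
        for y in np.arange(.0,.06,.01):
            for a in (-.06,0.,.06):
                c=cost([x,y,a]); 
                if best is None or c<best[0]: best=(c,[x,y,a])
    print(best)
    r=minimize(cost,best[1],method="Nelder-Mead",options=dict(initial_simplex=np.array(best[1])+np.array([[0,0,0],[.008,0,0],[0,.008,0],[0,0,.05]]),xatol=1e-5,fatol=1e-3))
    print(r.x,r.fun); p=r.x
    # overlay
    big=cv2.resize(im,None,fx=S,fy=S,interpolation=cv2.INTER_CUBIC)
    for q in polys:
        uv=(proj("top",w(p,q,.024))+.5)*S-.5
        cv2.polylines(big,[np.round(uv).astype(int)],True,(0,0,255),1)
    st=np.array([[.06,.15],[.12,.15],[.12,.18],[.06,.18]])
    uv=(proj("top",w(p,st,.064))+.5)*S-.5
    cv2.polylines(big,[np.round(uv).astype(int)],True,(0,255,0),1)
    cv2.imwrite('pics/fit0.png',big[155*S:295*S,250*S:400*S])
E
python3 fit.py
```

```text
(np.float64(-58.05326054916941), [np.float64(0.54), np.float64(0.03), -0.06])
[ 0.5415  0.0289 -0.0566] -65.58376117132869
```

View pics/fit0.png

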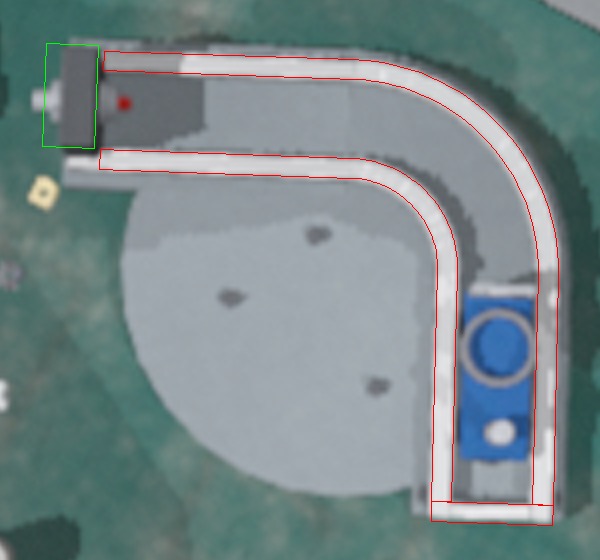

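```bash
cat >> h.py <<'E'
TR=np.array([0.5415,0.0289,-0.0566])
def w2t(P):
    P=np.atleast_2d(P); c,s=np.cos(TR[2]),np.sin(TR[2]); d=P[:,:2]-TR[:2]; return np.c_[c*d[:,0]+s*d[:,1],-s*d[:,0]+c*d[:,1],P[:,2]]
def t2w(P):
    P=np.atleast_2d(P); c,s=np.cos(TR[2]),np.sin(TR[2]); return np.c_[TR[0]+c*P[:,0]-s*P[:,1],TR[1]+s*P[:,0]+c*P[:,1],P[:,2]]
E
python3 - <<'E'
from h import *
import workcell; print([a for a in dir(workcell) if a[0]!='_']); 
try: print(workcell.hold_point_z)
except Exception as e: print(e)
im=cv2.imread('pics/top0.png').astype(int)
b,g,r=im[...,0],im[...,1],im[...,2]
# pin
m=(r-np.maximum(b,g)>40); m[:, :262]=0; m[:,300:]=0; m[:160]=0; m[200:]=0
wt=(r-np.maximum(b,g))*m; yy,xx=np.mgrid[:480,:640]; c=[(xx*wt).sum()/wt.sum(),(yy*wt).sum()/wt.sum()]
print("pin",m.sum(),c,w2t(back("top",c,.046)), np.argwhere(m))
print("post",w2t(back("top",[375-.4,263-.4],.064)),"nest",w2t(back("top",[374.5-.4,242-.4],.042)))
for nm,box in dict(cup=(230,280,260,312),nest=(360,228,390,255)).items():
    x0,y0,x1,y1=box; c=cv2.resize(im[y0:y1,x0:x1].astype(np.uint8),None,fx=16,fy=16,interpolation=cv2.INTER_CUBIC); cv2.imwrite(f'pics/z_{nm}.png',c)
E
```

```text
['MotionError', 'camera_model', 'find_in', 'get_state', 'hand_in', 'hold_point_z', 'read_camera', 'silhouettes']
0.0187
pin 12 [np.float64(280.5438996579247), np.float64(180.42189281641961)] [[0.0901 0.1352 0.046 ]] [[179 280]
 [179 281]
 [180 279]
 [180 280]
 [180 281]
 [180 282]
 [181 279]
 [181 280]
 [181 281]
 [181 282]
 [182 280]
 [182 281]]
post [[-0.0961 -0.0885  0.064 ]] nest [[-0.0465 -0.0891  0.042 ]]
```

View pics/z_cup.png

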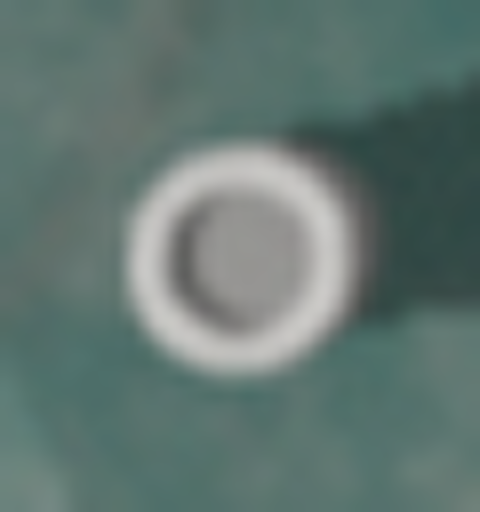

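View pics/z_nest.png

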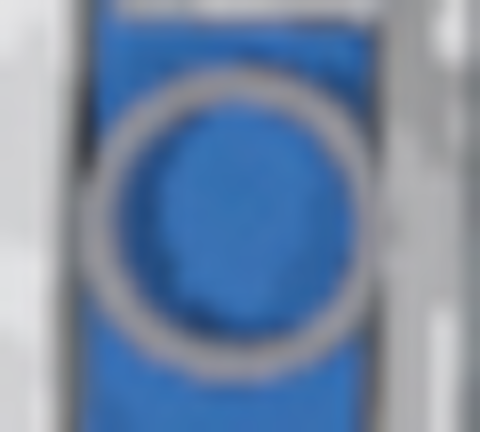

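```bash
cat >> h.py <<'E'
def tool(s=None):
    s=s or get_state(); q=s["orientation"]; return R.from_quat([q[1],q[2],q[3],q[0]]).as_matrix()
def rep(jaw_ang=None,tgt=None):
    s=get_state(); M=tool(s)
    print("t %.2f"%s["clock"],"tcp",s["tcp_pos"],"trk",w2t(s["tcp_pos"])[0],"F",s["wrist_force"],"gap %.4f"%s["finger_gap"],"j",s["joint_pos"])
    print("tool x",M[:,0],"jaw ang deg %.2f"%np.degrees(np.arctan2(M[1,1],M[0,1])))
    if tgt is not None: print("shift cm",M.T@(np.array(tgt)-s["tcp_pos"])*100)
E
python3 - <<'E'
from h import *
rep(); print(tool())
print("cup",back("top",[244.53,295.66],.034),"nest",t2w([-.0465,-.089,.034]))
E
```

```text
t 0.85 tcp [ 0.1388 -0.558   0.2313] trk [-0.3688 -0.6088  0.2313] F [-0.0439  0.5938  0.1279] gap 0.0854 j [-1.4666  0.3132  0.0461  1.3036  0.      1.4313]
tool x [ 0.     -0.0001 -1.    ] jaw ang deg -76.03
[[ 0.      0.2414 -0.9704]
 [-0.0001 -0.9704 -0.2414]
 [-1.      0.0001 -0.    ]]
cup [[0.3712 0.2483 0.034 ]] nest [[ 0.49   -0.0573  0.034 ]]
```

Request:
step_arm([
  [[0,0,0],[0,-2.95,-1.63],5.5],
  [[0,0,0],[0,-2.95,-1.63],5.5],
  [[0,0,0],[0,-2.95,-1.63],5.5],
  [[0,0,0],[0,-2.95,-1.63],5.5],
  [[0,0,0],[0,-2.95,-1.63],5.5],
  [[0,0,0],[0,-2.95,-1.63],5.5],
  [[0,0,0],[0,-2.95,-1.63],5.5],
  [[0,0,0],[0,-2.5,-2.37],5.5],
  [[0,0,0],[0,-2.5,-2.37],5.5],
  [[0,0,0],[0,-2.5,-2.37],5.5],
])

```text
clock: 1.85
tcp_pos: [0.2509, -0.239, 0.2316]
orientation: [0.086, 0.702, 0.085, -0.702]
wrist_force: [0.8, -0.1, 0.5]
finger_gap: 0.0553
```

```bash
python3 -c "
from h import *
rep()"
```

```text
t 1.85 tcp [ 0.2509 -0.239   0.2316] trk [-0.2749 -0.2839  0.2316] F [ 0.804  -0.051   0.4921] gap 0.0553 j [-0.9941 -0.135  -0.4517  1.2529  0.0001  1.9045]
tool x [ 0.0007 -0.0009 -1.    ] jaw ang deg -76.08
```

```bash
python3 -c "
from h import *
M=tool()
for tgt,n in (((.37,0,.2316),10),):
  d=(np.array(tgt)-get_state()['tcp_pos'])/n*100
  for i in range(n):
    M=M@R.from_euler('x',-8.14,degrees=True).as_matrix(); print(np.round(M.T@d,2).tolist())
"
```

```text
[-0.0, -1.77, -2.0]
[-0.0, -1.47, -2.23]
[-0.0, -1.14, -2.42]
[-0.0, -0.78, -2.55]
[-0.0, -0.41, -2.64]
[-0.0, -0.04, -2.67]
[-0.0, 0.34, -2.65]
[-0.0, 0.71, -2.57]
[-0.0, 1.07, -2.45]
[-0.0, 1.41, -2.27]
```

Request:
step_arm([
  [[-8.14,0,0],[0,-1.77,-2.0],5.5],
  [[-8.14,0,0],[0,-1.47,-2.23],5.5],
  [[-8.14,0,0],[0,-1.14,-2.42],5.5],
  [[-8.14,0,0],[0,-0.78,-2.55],5.5],
  [[-8.14,0,0],[0,-0.41,-2.64],5.5],
  [[-8.14,0,0],[0,-0.04,-2.67],5.5],
  [[-8.14,0,0],[0,0.34,-2.65],5.5],
  [[-8.14,0,0],[0,0.71,-2.57],5.5],
  [[-8.14,0,0],[0,1.07,-2.45],5.5],
  [[-8.14,0,0],[0,1.41,-2.27],5.5],
])

```text
clock: 2.85
tcp_pos: [0.4026, -0.0191, 0.2315]
orientation: [0.525, 0.475, 0.524, -0.474]
wrist_force: [0.2, -0.9, -0.4]
finger_gap: 0.055
```

```bash
python3 -c "
from h import *
rep()
M=tool()
for tgt,n in (((.371,.248,.2316),10),):
  d=(np.array(tgt)-get_state()['tcp_pos'])/n*100
  for i in range(n):
    M=M@R.from_euler('x',-8.14,degrees=True).as_matrix(); print(np.round(M.T@d,2).tolist())
"
```

```text
t 2.85 tcp [ 0.4026 -0.0191  0.2315] trk [-0.136  -0.0558  0.2315] F [ 0.1635 -0.9463 -0.3836] gap 0.0550 j [-0.2471 -0.021  -0.3492  1.2418 -0.0001  1.2239]
tool x [ 0.0006 -0.0003 -1.    ] jaw ang deg 5.72
[-0.0, 0.33, -2.67]
[-0.0, 0.71, -2.59]
[-0.0, 1.07, -2.47]
[-0.0, 1.41, -2.29]
[-0.0, 1.72, -2.07]
[-0.0, 1.99, -1.81]
[-0.0, 2.23, -1.51]
[-0.0, 2.42, -1.17]
[-0.0, 2.56, -0.82]
[-0.0, 2.65, -0.45]
```

```bash
python3 -c "
from h import *
M=tool()
for tgt,n in (((.371,.248,.2316),10),):
  d=(np.array(tgt)-get_state()['tcp_pos'])/n*100
  for i in range(n):
    print(np.round(M.T@d,2).tolist()); M=M@R.from_euler('x',-8.14,degrees=True).as_matrix(); 
"
```

```text
[-0.0, -0.05, -2.69]
[-0.0, 0.33, -2.67]
[-0.0, 0.71, -2.59]
[-0.0, 1.07, -2.47]
[-0.0, 1.41, -2.29]
[-0.0, 1.72, -2.07]
[-0.0, 1.99, -1.81]
[-0.0, 2.23, -1.51]
[-0.0, 2.42, -1.17]
[-0.0, 2.56, -0.82]
```

Request:
step_arm([
  [[-8.14,0,0],[0,-0.05,-2.69],5],
  [[-8.14,0,0],[0,0.33,-2.67],5],
  [[-8.14,0,0],[0,0.71,-2.59],5],
  [[-8.14,0,0],[0,1.07,-2.47],5],
  [[-8.14,0,0],[0,1.41,-2.29],5],
  [[-8.14,0,0],[0,1.72,-2.07],5],
  [[-8.14,0,0],[0,1.99,-1.81],5],
  [[-8.14,0,0],[0,2.23,-1.51],5],
  [[-8.14,0,0],[0,2.42,-1.17],5],
  [[-8.14,0,0],[0,2.56,-0.82],5],
])

```text
clock: 3.85
tcp_pos: [0.3719, 0.2483, 0.2315]
orientation: [0.707, 0.018, 0.707, -0.018]
wrist_force: [0.7, -0.8, -0.5]
finger_gap: 0.05
```

```bash
python3 -c "
from h import *
rep(tgt=(.371,.248,.1))
cv2.imwrite('pics/side1.png',read_camera('side')[:,:,::-1])
cv2.imwrite('pics/top1.png',read_camera('top')[:,:,::-1])
rep(tgt=(.371,.248,.1))
"
```

```text
t 3.85 tcp [0.3719 0.2483 0.2315] trk [-0.1818  0.2095  0.2315] F [ 0.6684 -0.8479 -0.4628] gap 0.0500 j [ 0.409   0.0655 -0.2603  1.2443 -0.0002  0.4594]
tool x [ 0.0006  0.0001 -1.    ] jaw ang deg 87.11
shift cm [13.146  -0.0382 -0.093 ]
t 3.95 tcp [0.3718 0.2494 0.2313] trk [-0.1819  0.2106  0.2313] F [-0.6051 -0.0124  0.2112] gap 0.0496 j [ 0.4109  0.0664 -0.2597  1.2439  0.0006  0.4616]
tool x [ 0.0004  0.0008 -1.    ] jaw ang deg 87.09
shift cm [13.1313 -0.1576 -0.0765]
```

View pics/side1.png

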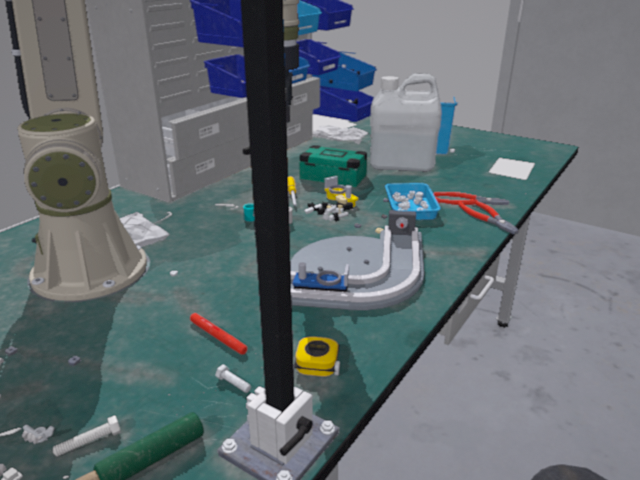

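View pics/top1.png

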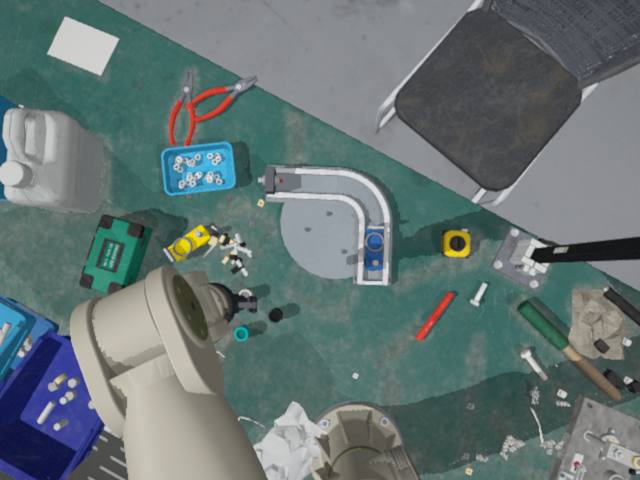

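Request:
step_arm([
  [[0,0,0],[2.5,-0.12,-0.08],5],
  [[0,0,0],[2.5,0,0],5],
  [[0,0,0],[2.5,0,0],5],
  [[0,0,0],[2.5,0,0],5],
  [[0,0,0],[2.5,0,0],5],
  [[0,0,0],[2.5,0,0],5],
  [[0,0,0],[2.5,0,0],5],
  [[0,0,0],[2.5,0,0],5],
  [[0,0,0],[1.5,0,0],5],
  [[0,0,0],[0,0,0],5],
])

```text
clock: 4.95
tcp_pos: [0.3695, 0.2445, 0.0145]
orientation: [0.705, 0.02, 0.708, -0.022]
wrist_force: [-0.1, 0.4, -0.7]
finger_gap: 0.0493
```

```bash
python3 -c "
from h import *
rep(tgt=(.371,.248,.009))
cv2.imwrite('pics/top2.png',read_camera('top')[:,:,::-1])
rep(tgt=(.371,.248,.009))
"
```

```text
t 4.95 tcp [0.3695 0.2445 0.0145] trk [-0.1839  0.2056  0.0145] F [-0.0815  0.4217 -0.7459] gap 0.0493 j [ 0.4033  0.2595 -0.6171  0.6986 -0.0004  0.462 ]
tool x [-0.0038 -0.0021 -1.    ] jaw ang deg 86.64
shift cm [0.5495 0.3568 0.1268]
t 5.00 tcp [0.3705 0.245  0.0157] trk [-0.183   0.2061  0.0157] F [0.1635 0.2371 0.0118] gap 0.0503 j [ 0.4035  0.2581 -0.6152  0.6999 -0.0003  0.4618]
tool x [-0.0021 -0.0012 -1.    ] jaw ang deg 86.66
shift cm [0.6681 0.2998 0.0365]
```

Request:
step_arm([
  [[0,0,0],[0.35,0.3,0.04],5],
  [[0,0,0],[0.3,0,0],5],
  [[0,0,0],[0,0,0],5],
  [[0,0,0],[0,0,0],2.5],
  [[0,0,0],[0,0,0],2.5],
  [[0,0,0],[0,0,0],2.5],
  [[0,0,0],[0,0,0],2.5],
  [[0,0,0],[0,0,0],2.5],
  [[0,0,0],[0,0,0],2.5],
  [[0,0,0],[0,0,0],2.5],
], force=20)

```text
clock: 6.0
tcp_pos: [0.3721, 0.2491, 0.0102]
orientation: [0.707, 0.02, 0.707, -0.02]
wrist_force: [-1.4, -0.1, 5.8]
finger_gap: 0.0308
```

```bash
python3 -c "
from h import *
cv2.imwrite('pics/top3.png',cv2.resize(read_camera('top')[230:350,180:300,::-1],(600,600),interpolation=2))
cv2.imwrite('pics/side3.png',cv2.resize(read_camera('side')[150:270,200:320,::-1],(600,600),interpolation=2))
rep(tgt=(.371,.248,.009))
"
```

```text
t 6.10 tcp [0.3721 0.2491 0.0102] trk [-0.1816  0.2103  0.0102] F [-1.8439 -1.2339  6.0079] gap 0.0310 j [ 0.4104  0.2697 -0.6163  0.684  -0.0001  0.4668]
tool x [ 0.0007  0.0002 -1.    ] jaw ang deg 86.77
shift cm [ 0.1226 -0.1182 -0.1005]
```

View pics/top3.png

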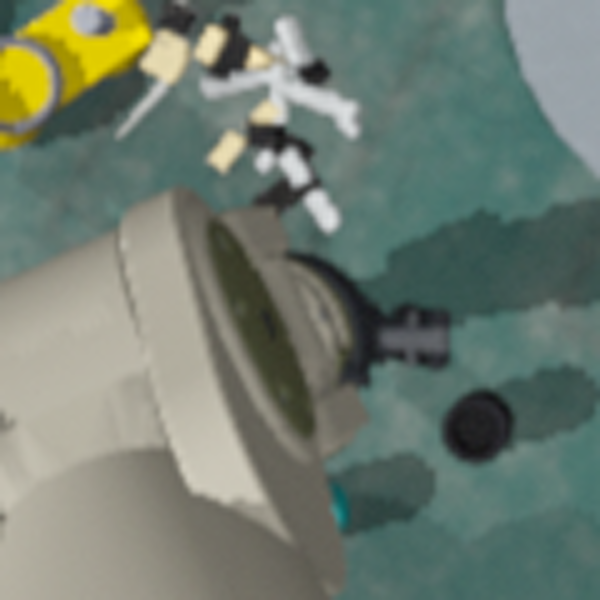

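Request:
step_arm([
  [[0,0,0],[-1.5,0,0],2.5],
  [[0,0,0],[-3,0,0],2.5],
  [[0,0,0],[-3,0,0],2.5],
  [[0,0,0],[-2.5,0,0],2.5],
  [[0,0,0],[0,-2.49,1.13],2.5],
  [[0,0,0],[0,-2.49,1.13],2.5],
  [[0,0,0],[0,-2.49,1.13],2.5],
  [[0,0,0],[0,-2.49,1.13],2.5],
  [[0,0,0],[0,-2.49,1.13],2.5],
  [[0,0,0],[0,-2.49,1.13],2.5],
])

```text
clock: 7.1
tcp_pos: [0.431, 0.0949, 0.1095]
orientation: [0.707, 0.02, 0.707, -0.02]
wrist_force: [0.2, 0.2, -1.0]
finger_gap: 0.0309
```

Request:
step_arm([
  [[0,0,0],[0,-2.49,1.13],2.5],
  [[0,0,0],[0,-2.49,1.13],2.5],
  [[0,0,0],[0,-2.49,1.13],2.5],
  [[0,0,0],[0,-2.49,1.13],2.5],
  [[0,0,0],[0,-2.49,1.13],2.5],
  [[0,0,0],[0,-2.0,0.9],2.5],
  [[0,0,0],[0,-0.5,0.2],2.5],
  [[0,0,0],[0,0,0],2.5],
  [[0,0,0],[0,0,0],2.5],
  [[0,0,0],[0,0,0],2.5],
])

```text
clock: 8.1
tcp_pos: [0.4893, -0.0561, 0.1096]
orientation: [0.707, 0.02, 0.707, -0.019]
wrist_force: [0.1, -1.3, -1.5]
finger_gap: 0.0309
```

```bash
python3 -c "
from h import *
cv2.imwrite('pics/top4.png',cv2.resize(read_camera('top')[150:300,260:410,::-1],(600,600),interpolation=2))
cv2.imwrite('pics/side4.png',cv2.resize(read_camera('side')[190:310,270:430,::-1],(800,600),interpolation=2))
rep(tgt=(.4909,-.0573,.07))
"
```

```text
t 8.20 tcp [ 0.4896 -0.0562  0.1098] trk [-0.047  -0.0879  0.1098] F [-0.3197 -0.0045 -1.2166] gap 0.0311 j [-0.2773  0.23   -0.3761  0.965   0.     -0.2222]
tool x [-0.0003  0.0001 -1.    ] jaw ang deg 86.85
shift cm [ 3.9784 -0.1056  0.1325]
```

View pics/side4.png

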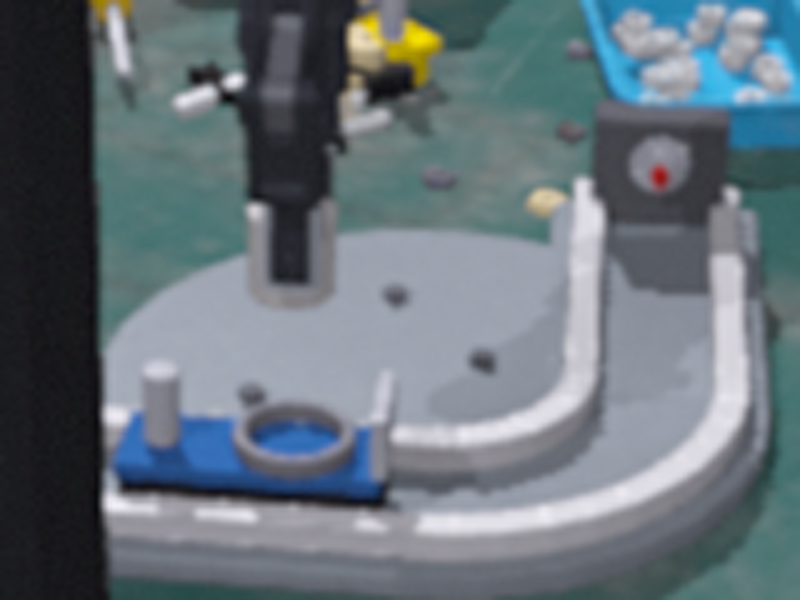

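View pics/top4.png

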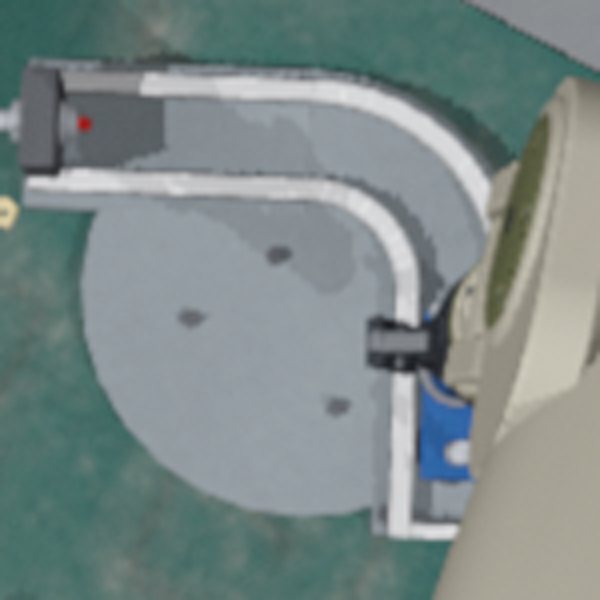

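```bash
python3 -c "
from h import *
# ellipse extremes: cup side silhouette near lower part
for z,y in((.0996,-.0562),(.11,-.0562)):
  for x in (.486,.4896,.493): 
    a=np.linspace(0,2*np.pi,200); p=proj('side',np.c_[x+.016*np.cos(a),y+.016*np.sin(a),a*0+z]); print('cup',z,x,(p.min(0)-[270,190])*5+2,(p.max(0)-[270,190])*5+2)
for x in (.486,.490,.494):
  a=np.linspace(0,2*np.pi,200); p=proj('side',np.c_[x+.023*np.cos(a),-.0573+.023*np.sin(a),a*0+.042]); print('ring',x,(p.min(0)-[270,190])*5+2,(p.max(0)-[270,190])*5+2)
im=cv2.imread('pics/side4.png'); cv2.imwrite('pics/side4z.png',cv2.resize(im[180:500,200:400],(500,800))[:600])
"
```

```text
cup 0.0996 0.486 [245.4004 267.3959] [333.562  309.8107]
cup 0.0996 0.4896 [255.2991 267.7016] [343.4801 310.1336]
cup 0.0996 0.493 [264.65   267.9904] [352.8508 310.4387]
cup 0.11 0.486 [245.3658 242.4035] [333.9637 284.314 ]
cup 0.11 0.4896 [255.3135 242.7058] [343.931  284.6334]
cup 0.11 0.493 [264.7106 242.9914] [353.3481 284.9352]
ring 0.486 [226.59   393.5017] [350.0916 458.3246]
ring 0.49 [237.304  393.8573] [360.8349 458.7086]
ring 0.494 [248.0225 394.2129] [371.5828 459.0927]
```

View pics/side4z.png

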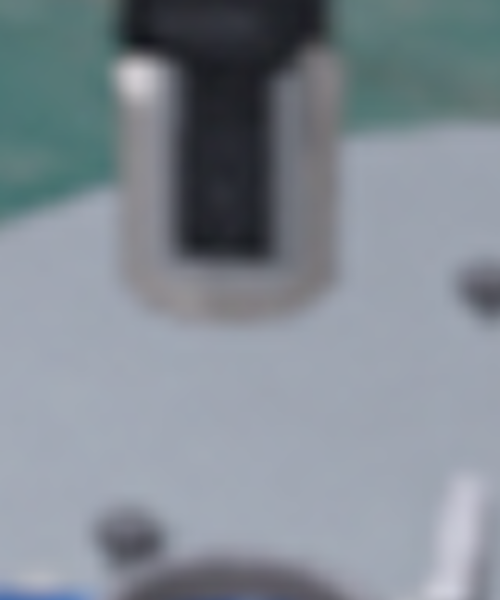

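Request:
step_arm([
  [[0,0,0],[1.5,-0.1,0.16],2.5],
  [[0,0,0],[1.5,0,0],2.5],
  [[0,0,0],[1.2,0,0],2.5],
  [[0,0,0],[0.5,0,0],2.5],
  [[0,0,0],[0.3,0,0],2.5],
  [[0,0,0],[0.3,0,0],2.5],
  [[0,0,0],[0.2,0,0],2.5],
  [[0,0,0],[0.2,0,0],2.5],
  [[0,0,0],[0.2,0,0],2.5],
  [[0,0,0],[0,0,0],2.5],
])

```text
clock: 9.2
tcp_pos: [0.4915, -0.0582, 0.0507]
orientation: [0.707, 0.02, 0.707, -0.02]
wrist_force: [-0.2, -0.9, -0.2]
finger_gap: 0.0309
```

```bash
python3 -c "
from h import *
cv2.imwrite('pics/side5.png',cv2.resize(read_camera('side')[220:310,280:400,::-1],(800,600),interpolation=2))
rep(tgt=(.4910,-.0573,.0442))
"
```

```text
t 9.25 tcp [ 0.4916 -0.0582  0.0508] trk [-0.0449 -0.0898  0.0508] F [-0.2203  0.2694 -1.9306] gap 0.0308 j [-0.2801  0.2946 -0.4537  0.8224 -0.0001 -0.2237]
tool x [ 0.     -0.0001 -1.    ] jaw ang deg 86.77
shift cm [ 0.6573  0.0873 -0.0608]
```

View pics/side5.png

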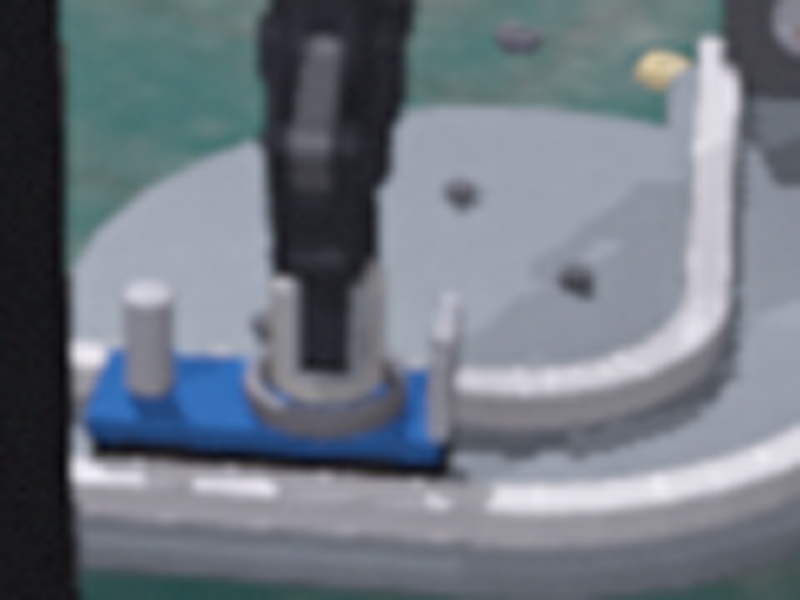

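Request:
step_arm([
  [[0,0,0],[0.15,0.05,-0.03],2.5],
  [[0,0,0],[0.15,0,0],2.5],
  [[0,0,0],[0.1,0,0],2.5],
  [[0,0,0],[0.1,0,0],2.5],
  [[0,0,0],[0.05,0,0],2.5],
  [[0,0,0],[0,0,0],2.5],
  [[0,0,0],[0,0,0],2.5],
  [[0,0,0],[0,0,0],2.5],
  [[0,0,0],[0,0,0],2.5],
  [[0,0,0],[0,0,0],2.5],
])

```text
clock: 10.25
tcp_pos: [0.4913, -0.0576, 0.0453]
orientation: [0.707, 0.02, 0.707, -0.02]
wrist_force: [-1.0, -0.7, -1.6]
finger_gap: 0.0311
```

```bash
python3 -c "
from h import *
cv2.imwrite('pics/side6.png',cv2.resize(read_camera('side')[220:310,280:400,::-1],(800,600),interpolation=2))
rep(tgt=(.4910,-.0573,.0442))
"
```

```text
t 10.30 tcp [ 0.4913 -0.0577  0.0453] trk [-0.0452 -0.0893  0.0453] F [-0.2068  0.3594 -1.2977] gap 0.0307 j [-0.2792  0.3005 -0.4614  0.8087 -0.0001 -0.2228]
tool x [ 0.0001 -0.0002 -1.    ] jaw ang deg 86.77
shift cm [ 0.1124  0.0366 -0.0356]
```

View pics/side6.png

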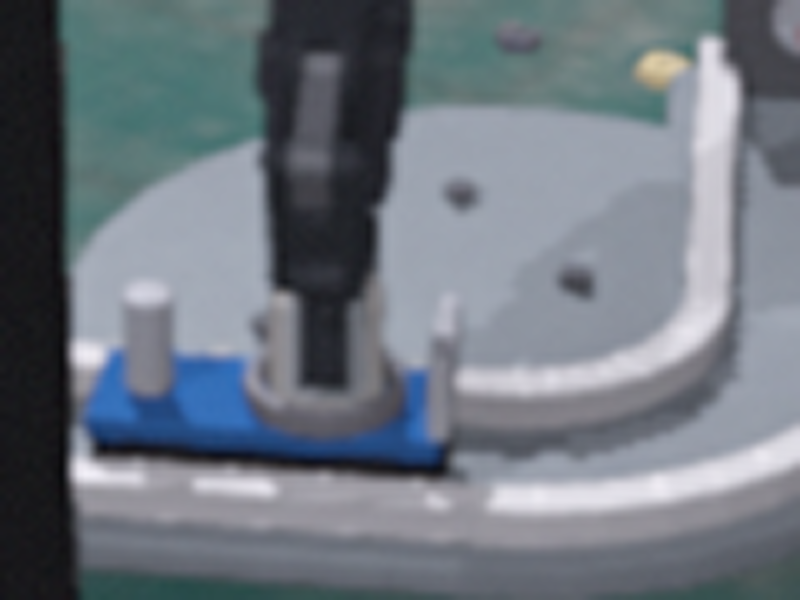

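Request:
step_arm([
  [[0,0,0],[0.1,0,0],2.5],
  [[0,0,0],[0,0,0],2.5],
  [[0,0,0],[0,0,0],4.8],
  [[0,0,0],[0,0,0],4.8],
  [[0,0,0],[0,0,0],4.8],
  [[0,0,0],[0,0,0],4.8],
  [[0,0,0],[0,0,0],4.8],
  [[0,0,0],[-1,0,0],4.8],
  [[0,0,0],[-2,0,0],4.8],
  [[0,0,0],[-2,0,0],4.8],
])

```text
clock: 11.3
tcp_pos: [0.491, -0.0576, 0.0952]
orientation: [0.707, 0.02, 0.707, -0.02]
wrist_force: [-0.1, -0.8, -0.2]
finger_gap: 0.0478
```

```bash
python3 -c "
from h import *
cv2.imwrite('pics/side7.png',cv2.resize(read_camera('side')[220:310,280:400,::-1],(800,600),interpolation=2))
rep(tgt=(.4910,-.0573,.0442))
"
```

```text
t 11.35 tcp [ 0.4932 -0.0581  0.0987] trk [-0.0433 -0.0896  0.0987] F [0.9336 0.4974 2.6804] gap 0.0479 j [-0.2791  0.2431 -0.3891  0.9339 -0.0001 -0.2228]
tool x [ 0.0046 -0.0014 -1.    ] jaw ang deg 86.78
shift cm [ 5.444   0.0778 -0.2478]
```

View pics/side7.png

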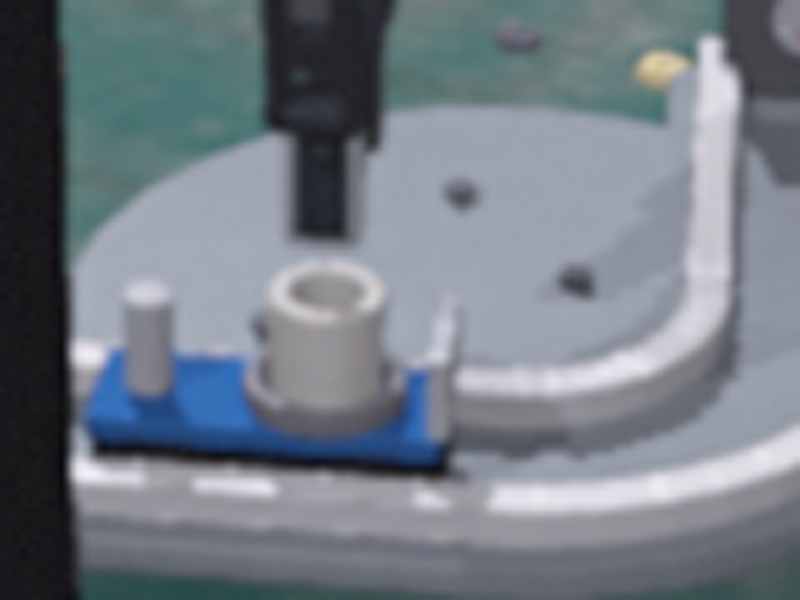

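Request:
step_arm([
  [[0,0,0],[0,0,-1.5],3],
  [[0,0,0],[0,0,-3],0],
  [[0,0,0],[0,0,-3],0],
  [[0,0,0],[0,0,-0.2],0],
  [[0,0,0],[0,0,0],0],
  [[0,0,0],[0.8,0,0],0],
  [[0,0,0],[1,0,0],0],
  [[0,0,0],[0.7,0,0],0],
  [[0,0,0],[0,0,0],0],
  [[0,0,0],[0,0,0],0],
])

```text
clock: 12.35
tcp_pos: [0.4142, -0.0532, 0.0687]
orientation: [0.706, 0.02, 0.707, -0.02]
wrist_force: [0.9, -0.5, 0.3]
finger_gap: 0.0
```

```bash
python3 -c "
from h import *
cv2.imwrite('pics/side8.png',cv2.resize(read_camera('side')[220:310,260:380,::-1],(800,600),interpolation=2))
rep(tgt=t2w([-.1225,-.0897,.044])[0])
"
```

```text
t 12.40 tcp [ 0.4144 -0.0533  0.069 ] trk [-0.1222 -0.0892  0.069 ] F [-0.0185 -0.4892  1.0264] gap 0.0001 j [-0.3204  0.139  -0.6066  0.8258 -0.0001 -0.2641]
tool x [-0.0006  0.0001 -1.    ] jaw ang deg 86.78
shift cm [ 2.5034 -0.0478 -0.0283]
```

View pics/side8.png

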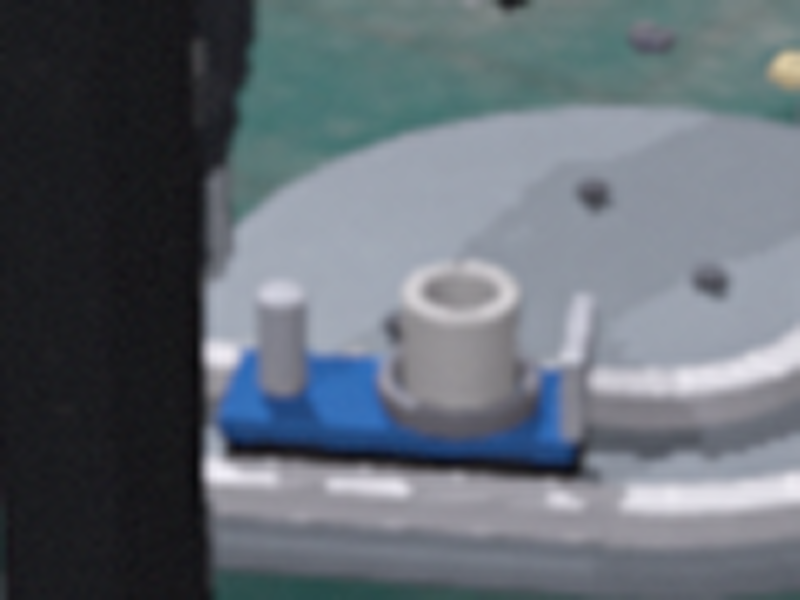

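```bash
cat > plan.py <<'E'
from h import *
from scipy.optimize import brentq
def path(s):
    L=.09*np.pi/2
    if s<0: return np.array([s,-.09])
    if s<L: a=s/.09-np.pi/2; return .09*np.array([np.cos(a),np.sin(a)])
    return np.array([.09,s-L])
def carrier(s):  # s of rear foot -> mid, heading
    b=path(s); f=path(brentq(lambda q:np.linalg.norm(path(q)-b)-.06,s+.05,s+.08))
    d=(f-b)/.06; return (b+f)/2,d
def pusher(s,off=.018,lat=0.):
    m,d=carrier(s); p=m-d*(.034+off)+lat*np.array([-d[1],d[0]]); return p,np.arctan2(d[1],d[0])
def rows(ss,off=.018,z=.044,n0=None,lat=0.):
    st=get_state(); M=tool(st); P=st["tcp_pos"].copy()
    # current heading = tool z in track frame
    acc_t=0; out=[]
    for k,s in enumerate(ss):
        p,h=pusher(s,off,lat); W=t2w([p[0],p[1],z])[0]
        # desired orientation
        hw=h+TR[2]; zt=np.array([np.cos(hw),np.sin(hw),0]); xt=np.array([0,0,-1.]); D=np.c_[xt,np.cross(zt,xt),zt]
        sh=np.round(M.T@(W-P)*100,2); P=P+M@sh/100
        rv=np.round(np.degrees(R.from_matrix(M.T@D).as_rotvec()),1); M=M@R.from_rotvec(np.radians(rv)).as_matrix()
        out.append([rv.tolist(),sh.tolist(),0])
    while len(out)<10: out.append([[0,0,0],[0,0,0],0])
    print(str(out).replace("-0.0,","0,").replace("-0.0]","0]").replace("0.0,","0,").replace("0.0]","0]"))
E
python3 - <<'E'
from plan import *
# rear foot at start: carrier -.0625 -> s=-.0925
s0=-.0925
for s in (s0,-.03,0,.05,.1,.1414+.057): print(s,carrier(s),pusher(s))
E
```

```text
-0.0925 (array([-0.0625, -0.09  ]), array([1., 0.])) (array([-0.1145, -0.09  ]), np.float64(0.0))
-0.03 (array([-0.0001, -0.0875]), array([0.9964, 0.0845])) (array([-0.0519, -0.0919]), np.float64(0.08462722628768815))
0 (array([ 0.0283, -0.08  ]), array([0.9428, 0.3333])) (array([-0.0207, -0.0973]), np.float64(0.3398369094541223))
0.05 (array([ 0.0662, -0.0531]), array([0.6252, 0.7805])) (array([ 0.0337, -0.0936]), np.float64(0.8953924650096781))
0.1 (array([ 0.0853, -0.0103]), array([0.1557, 0.9878])) (array([ 0.0772, -0.0617]), np.float64(1.4144484277395304))
0.1984 (array([0.09 , 0.087]), array([0., 1.])) (array([0.09 , 0.035]), np.float64(1.5707963267948966))
```

Request:
step_arm([
  [[0,0,0],[1,-0.05,0],0],
  [[0,0,0],[1,0,0],0],
  [[0,0,0],[0.5,0,0],0],
  [[0,0,0],[0,0,0],0],
  [[0,0,0],[0,0,0.2],0],
  [[0,0,0],[0,0,0.2],0],
  [[0,0,0],[0,0,0.2],0],
  [[0,0,0],[0,0,0.1],0],
  [[0,0,0],[0,0,0],0],
  [[0,0,0],[0,0,0],0],
])

```text
clock: 13.4
tcp_pos: [0.4215, -0.0542, 0.0444]
orientation: [0.707, 0.02, 0.707, -0.02]
wrist_force: [-0.1, 0.3, -0.9]
finger_gap: 0.0
```

```bash
python3 -c "
from plan import *
rep()
cv2.imwrite('pics/side9.png',cv2.resize(read_camera('side')[220:310,260:380,::-1],(800,600),interpolation=2))
rows([-.092+.00125*i for i in range(1,11)])
"
```

```text
t 13.40 tcp [ 0.4215 -0.0542  0.0444] trk [-0.1151 -0.0898  0.0444] F [-0.1313  0.2905 -0.8998] gap 0.0000 j [-0.3173  0.1831 -0.6261  0.7613 -0.0001 -0.2609]
tool x [ 0.0003 -0.0002 -1.    ] jaw ang deg 86.77
[[[0, 0, 0], [0.03, -0.02, 0.24], 0], [[0, 0, 0], [0.01, 0, 0.12], 0], [[0, 0, 0], [0, 0, 0.13], 0], [[0, 0, 0], [0, 0, 0.12], 0], [[0, 0, 0], [0, 0, 0.13], 0], [[0, 0, 0], [0, 0, 0.12], 0], [[0, 0, 0], [0, 0, 0.13], 0], [[0, 0, 0], [0, 0, 0.12], 0], [[0, 0, 0], [0, 0, 0.13], 0], [[0, 0, 0], [0, 0, 0.12], 0]]
```

View pics/side9.png

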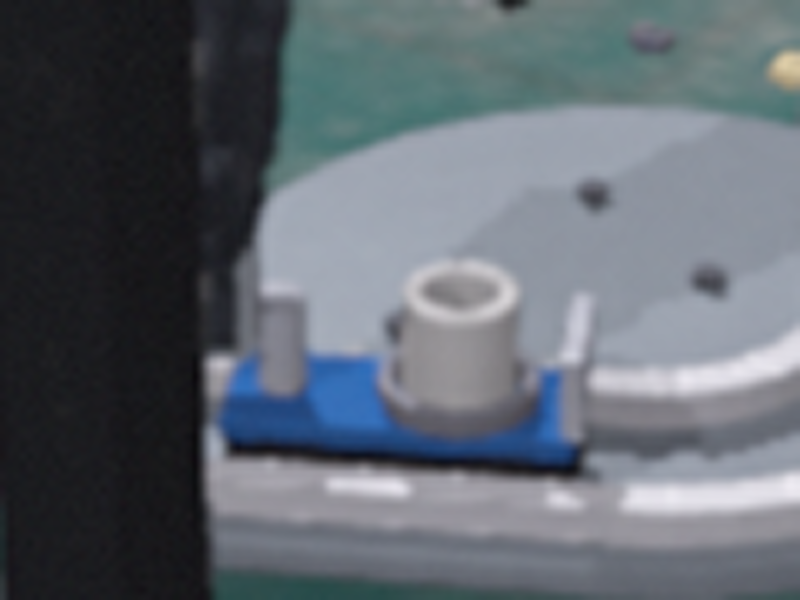

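Request:
step_arm([
  [[0,0,0],[0.03,-0.02,0.12],0],
  [[0,0,0],[0.01,0,0.12],0],
  [[0,0,0],[0,0,0.13],0],
  [[0,0,0],[0,0,0.12],0],
  [[0,0,0],[0,0,0.13],0],
  [[0,0,0],[0,0,0.12],0],
  [[0,0,0],[0,0,0.13],0],
  [[0,0,0],[0,0,0.12],0],
  [[0,0,0],[0,0,0.13],0],
  [[0,0,0],[0,0,0.12],0],
])

```text
clock: 14.45
tcp_pos: [0.4338, -0.0551, 0.0438]
orientation: [0.707, 0.02, 0.707, -0.02]
wrist_force: [-2.0, -0.3, -0.6]
finger_gap: -0.0002
```

```bash
python3 -c "
from plan import *
rep()
cv2.imwrite('pics/side10.png',cv2.resize(read_camera('side')[220:310,260:380,::-1],(800,600),interpolation=2))
rep()
s=w2t(get_state()['tcp_pos'])[0,0]+.022
rows([s+.0025*i for i in range(1,9)])
"
```

```text
t 14.45 tcp [ 0.4338 -0.0551  0.0438] trk [-0.1028 -0.09    0.0438] F [-2.015  -0.2851 -0.5894] gap -0.0002 j [-0.3103  0.2055 -0.5985  0.7669 -0.0001 -0.2538]
tool x [-0.0001 -0.     -1.    ] jaw ang deg 86.77
t 14.50 tcp [ 0.4341 -0.0551  0.0439] trk [-0.1025 -0.09    0.0439] F [-1.8111 -0.3323 -1.421 ] gap 0.0002 j [-0.3102  0.2056 -0.5982  0.7668 -0.     -0.2538]
tool x [ 0.0002 -0.0001 -1.    ] jaw ang deg 86.77
[[[0, 0, 0], [-0.01, 0, 0.25], 0], [[0, 0, 0], [0, 0, 0.25], 0], [[0, 0, 0], [0, 0, 0.25], 0], [[0, 0, 0], [0, 0, 0.25], 0], [[0, 0, 0], [0, 0, 0.25], 0], [[0, 0, 0], [0, 0, 0.25], 0], [[0, 0, 0], [0, 0, 0.25], 0], [[0, 0, 0], [0, 0, 0.25], 0], [[0, 0, 0], [0, 0, 0], 0], [[0, 0, 0], [0, 0, 0], 0]]
```

View pics/side10.png

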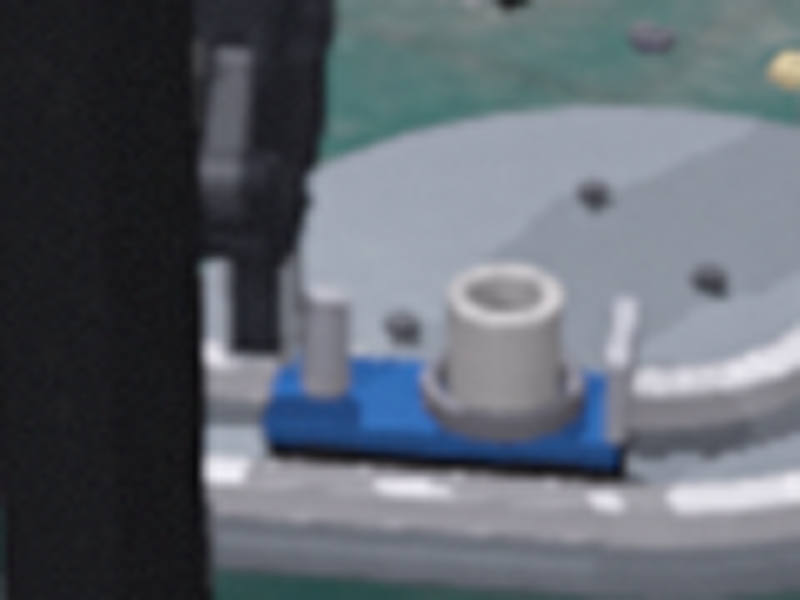

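Request:
step_arm([
  [[0,0,0],[0,0,0.25],0],
  [[0,0,0],[0,0,0.25],0],
  [[0,0,0],[0,0,0.25],0],
  [[0,0,0],[0,0,0.25],0],
  [[0,0,0],[0,0,0.25],0],
  [[0,0,0],[0,0,0.25],0],
  [[0,0,0],[0,0,0.25],0],
  [[0,0,0],[0,0,0.25],0],
  [[0,0,0],[0,0,0.1],0],
  [[0,0,0],[0,0,0],0],
])

```text
clock: 15.5
tcp_pos: [0.4552, -0.0564, 0.044]
orientation: [0.707, 0.02, 0.707, -0.02]
wrist_force: [-1.1, 0.9, -0.9]
finger_gap: 0.0001
```

```bash
cat > nxt.py <<'E'
import sys
from plan import *
rep()
from scipy.optimize import minimize_scalar
step,n=float(sys.argv[1]),int(sys.argv[2])
q=w2t(get_state()['tcp_pos'])[0]
r=minimize_scalar(lambda s:np.linalg.norm(pusher(s)[0]-q[:2]),bounds=(-.11,.22),method='bounded',options=dict(xatol=1e-6)); 
# global check
g=min(np.arange(-.1,.21,.002),key=lambda s:np.linalg.norm(pusher(s)[0]-q[:2])); r=minimize_scalar(lambda s:np.linalg.norm(pusher(s)[0]-q[:2]),bounds=(g-.003,g+.003),method='bounded',options=dict(xatol=1e-6))
M=tool(); print("s",r.x,"off",r.fun,"carrier",carrier(r.x),"head now",np.degrees(np.arctan2(M[1,2],M[0,2])-TR[2]),"want",np.degrees(pusher(r.x)[1]), "F tool",M.T@get_state()["wrist_force"])
rows([r.x+step*i for i in range(1,n+1)])
E
python3 nxt.py .0025 10
```

```text
t 15.50 tcp [ 0.4552 -0.0564  0.044 ] trk [-0.0814 -0.09    0.044 ] F [-1.0774  0.8555 -0.899 ] gap 0.0001 j [-0.2986  0.2412 -0.5497  0.7792 -0.     -0.2422]
tool x [ 0.0006 -0.0002 -1.    ] jaw ang deg 86.77
s -0.05935946700155783 off 4.1392126758832203e-05 carrier (array([-0.0294, -0.09  ]), array([1., 0.])) head now 0.01258802987310669 want 0.0021766436513745518 F tool [ 0.8981  0.7936 -1.1245]
[[[0, 0, 0], [0, 0, 0.25], 0], [[-0.2, 0, 0], [0, 0, 0.25], 0], [[-0.1, 0, 0], [0, -0.01, 0.25], 0], [[-0.3, 0, 0], [0, -0.01, 0.25], 0], [[-0.3, 0, 0], [0, -0.02, 0.25], 0], [[-0.4, 0, 0], [0, -0.01, 0.25], 0], [[-0.4, 0, 0], [0, -0.03, 0.25], 0], [[-0.6, 0, 0], [0, -0.03, 0.25], 0], [[-0.6, 0, 0], [0, -0.03, 0.25], 0], [[-0.6, 0, 0], [0, -0.04, 0.25], 0]]
```

Request:
step_arm([
  [[0,0,0],[0,0,0.25],0],
  [[-0.2,0,0],[0,0,0.25],0],
  [[-0.1,0,0],[0,-0.01,0.25],0],
  [[-0.3,0,0],[0,-0.01,0.25],0],
  [[-0.3,0,0],[0,-0.02,0.25],0],
  [[-0.4,0,0],[0,-0.01,0.25],0],
  [[-0.4,0,0],[0,-0.03,0.25],0],
  [[-0.6,0,0],[0,-0.03,0.25],0],
  [[-0.6,0,0],[0,-0.03,0.25],0],
  [[-0.6,0,0],[0,-0.04,0.2],0],
])

```text
clock: 16.5
tcp_pos: [0.4794, -0.0591, 0.0439]
orientation: [0.707, -0.002, 0.707, 0.002]
wrist_force: [-3.7, 0.2, 2.7]
finger_gap: -0.0
```

```bash
python3 nxt.py .0025 10; python3 -c "
from h import *
cv2.imwrite('pics/side11.png',cv2.resize(read_camera('side')[220:310,280:400,::-1],(800,600),interpolation=2))"
```

```text
t 16.50 tcp [ 0.4794 -0.0591  0.0439] trk [-0.0571 -0.0913  0.0439] F [-3.6878  0.2441  2.6577] gap -0.0000 j [-0.289   0.2827 -0.4915  0.7966 -0.     -0.2946]
tool x [ 0.     -0.0001 -1.    ] jaw ang deg 90.32
s -0.03510266825624763 off 5.703107790389931e-05 carrier (array([-0.0052, -0.0883]), array([0.9983, 0.0581])) head now 3.5660398171683667 want 3.3281108475629746 F tool [-2.6578  0.2648 -3.6863]
[[[-0.5, 0, 0], [-0.01, -0.04, 0.25], 0], [[-0.7, 0, 0], [0, -0.04, 0.25], 0], [[-0.9, 0, 0], [0, -0.06, 0.25], 0], [[-0.9, 0, 0], [0, -0.06, 0.25], 0], [[-1.0, 0, 0], [0, -0.06, 0.25], 0], [[-1.1, 0, 0], [0, -0.08, 0.25], 0], [[-1.1, 0, 0], [0, -0.08, 0.24], 0], [[-1.2, 0, 0], [0, -0.09, 0.25], 0], [[-1.2, 0, 0], [0, -0.09, 0.25], 0], [[-1.3, 0, 0], [0, -0.11, 0.24], 0]]
```

View pics/side11.png

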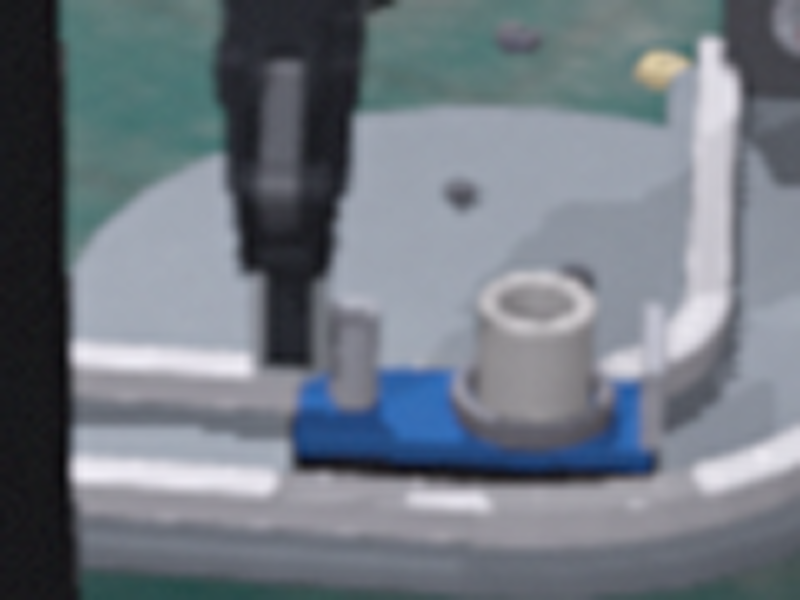

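Request:
step_arm([
  [[-0.5,0,0],[0,-0.04,0.25],0],
  [[-0.7,0,0],[0,-0.04,0.25],0],
  [[-0.9,0,0],[0,-0.06,0.25],0],
  [[-0.9,0,0],[0,-0.06,0.25],0],
  [[-1.0,0,0],[0,-0.06,0.25],0],
  [[-1.1,0,0],[0,-0.08,0.25],0],
  [[-1.1,0,0],[0,-0.08,0.24],0],
  [[-1.2,0,0],[0,-0.09,0.25],0],
  [[-1.2,0,0],[0,-0.09,0.25],0],
  [[0,0,0],[0,0,0],0],
])

```text
clock: 17.55
tcp_pos: [0.5028, -0.0638, 0.0439]
orientation: [0.705, -0.055, 0.705, 0.055]
wrist_force: [-0.8, -0.6, 0.5]
finger_gap: 0.0003
```

```bash
python3 nxt.py .0025 10; python3 -c "
from h import *
cv2.imwrite('pics/side12.png',cv2.resize(read_camera('side')[220:310,290:410,::-1],(800,600),interpolation=2))"
```

```text
t 17.55 tcp [ 0.5028 -0.0638  0.0439] trk [-0.0334 -0.0948  0.0439] F [-0.7689 -0.6356  0.4759] gap 0.0003 j [-0.2849  0.3216 -0.4346  0.8135  0.0001 -0.4404]
tool x [ 0.0011 -0.0003 -1.    ] jaw ang deg 98.91
s -0.011951653585024688 off 1.691004684672371e-05 carrier (array([ 0.0173, -0.0835]), array([0.9762, 0.2169])) head now 12.155300455905603 want 12.52851164457215 F tool [-0.4766 -0.509  -0.8576]
[[[-1.7, 0.1, 0], [-0.01, -0.1, 0.25], 0], [[-1.4, 0, 0], [0, -0.12, 0.24], 0], [[-1.5, 0, 0], [0, -0.12, 0.24], 0], [[-1.5, 0, 0], [0, -0.13, 0.24], 0], [[-1.6, 0, 0], [0, -0.14, 0.24], 0], [[-1.6, 0, 0], [0, -0.14, 0.24], 0], [[-1.5, 0, 0], [0, -0.14, 0.24], 0], [[-1.6, 0, 0], [0, -0.14, 0.23], 0], [[-1.6, 0, 0], [0, -0.14, 0.24], 0], [[-1.6, 0, 0], [0, -0.14, 0.24], 0]]
```

View pics/side12.png

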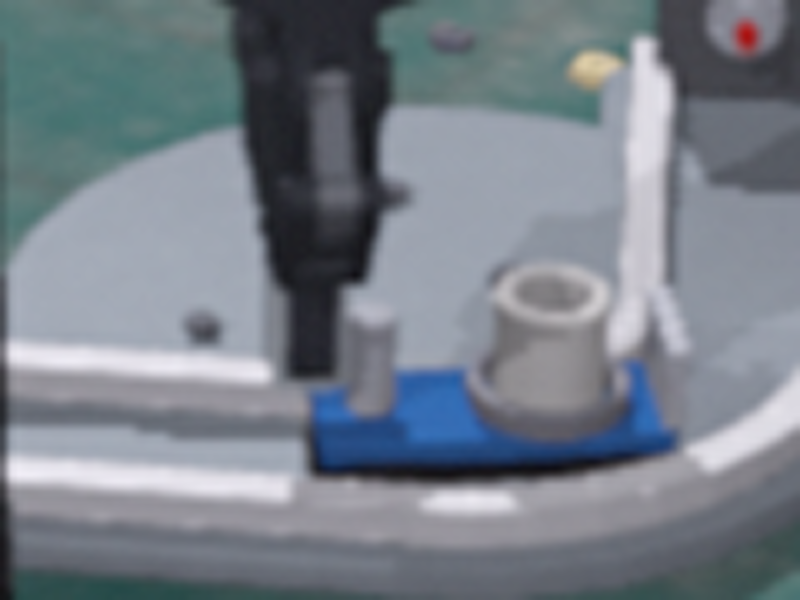

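Request:
step_arm([
  [[-1.7,0,0],[0,-0.1,0.25],0],
  [[-1.4,0,0],[0,-0.12,0.24],0],
  [[-1.5,0,0],[0,-0.12,0.24],0],
  [[-1.5,0,0],[0,-0.13,0.24],0],
  [[-1.6,0,0],[0,-0.14,0.24],0],
  [[-1.6,0,0],[0,-0.14,0.24],0],
  [[-1.5,0,0],[0,-0.14,0.24],0],
  [[-1.6,0,0],[0,-0.14,0.23],0],
  [[-1.6,0,0],[0,-0.14,0.24],0],
  [[0,0,0],[0,0,0],0],
])

```text
clock: 18.6
tcp_pos: [0.5267, -0.0695, 0.0439]
orientation: [0.693, -0.141, 0.693, 0.14]
wrist_force: [-1.2, -1.0, 0.1]
finger_gap: 0.0
```

```bash
python3 nxt.py .0025 9; python3 -c "
from h import *
cv2.imwrite('pics/side13.png',cv2.resize(read_camera('side')[210:300,310:430,::-1],(800,600),interpolation=2))"
```

```text
t 18.60 tcp [ 0.5267 -0.0695  0.0439] trk [-0.0092 -0.0991  0.0439] F [-1.2064 -1.0448  0.1066] gap 0.0000 j [-0.2824  0.3622 -0.3731  0.8343  0.0001 -0.6825]
tool x [ 0.0012 -0.0002 -1.    ] jaw ang deg 112.92
s 0.010597760678259073 off 1.5856791132041106e-05 carrier (array([ 0.0375, -0.0761]), array([0.8971, 0.4418])) head now 26.167116862894535 want 26.217964625090126 F tool [-0.1078 -0.4924 -1.518 ]
[[[-1.6, 0.1, 0], [-0.01, -0.14, 0.24], 0], [[-1.6, 0, 0], [0, -0.14, 0.23], 0], [[-1.6, 0, 0], [0, -0.14, 0.24], 0], [[-1.6, 0, 0], [0, -0.15, 0.24], 0], [[-1.6, 0, 0], [0, -0.14, 0.24], 0], [[-1.6, 0, 0], [0, -0.14, 0.24], 0], [[-1.6, 0, 0], [0, -0.14, 0.23], 0], [[-1.6, 0, 0], [0, -0.14, 0.24], 0], [[-1.6, 0, 0], [0, -0.14, 0.24], 0], [[0, 0, 0], [0, 0, 0], 0]]
```

View pics/side13.png

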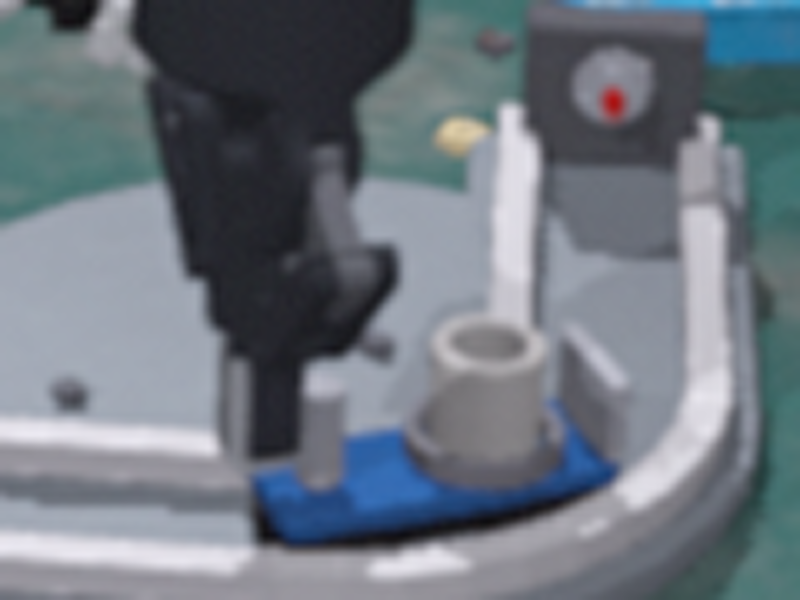

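```bash
python3 -c "
from plan import *
P=w2t(back('side',[[310+324/6.667-.4,210+378/6.667-.4]],.064)); print('post seen',P)
m,d=carrier(.0106); print('post model',m-.034*d)
# earlier bias: image side9 start post at zoom(282,290) offset 260,220
print(w2t(back('side',[[260+282/6.667-.4,220+292/6.667-.4]],.064)),'vs top -.0961,-.0885')
S=get_state();M=tool(S);im=cv2.imread('pics/side13.png')
for a in(-.0145,.0145):
  for b in(-.011,.011):
    p=proj('side',S['tcp_pos']+M[:,1]*a+M[:,2]*b)[0]; q=(p-[310,210])*6.667+3; print(a,b,q); cv2.circle(im,tuple(int(v) for v in q),4,(0,0,255),-1)
cv2.imwrite('pics/side13b.png',im)
"
```

```text
post seen [[ 0.0064 -0.0888  0.064 ]]
post model [ 0.007  -0.0911]
[[-0.0977 -0.091   0.064 ]] vs top -.0961,-.0885
-0.0145 -0.011 [245.4182 490.1133]
-0.0145 0.011 [320.3923 475.8332]
0.0145 -0.011 [207.1541 437.1409]
0.0145 0.011 [280.609  423.5248]
```

View pics/side13b.png

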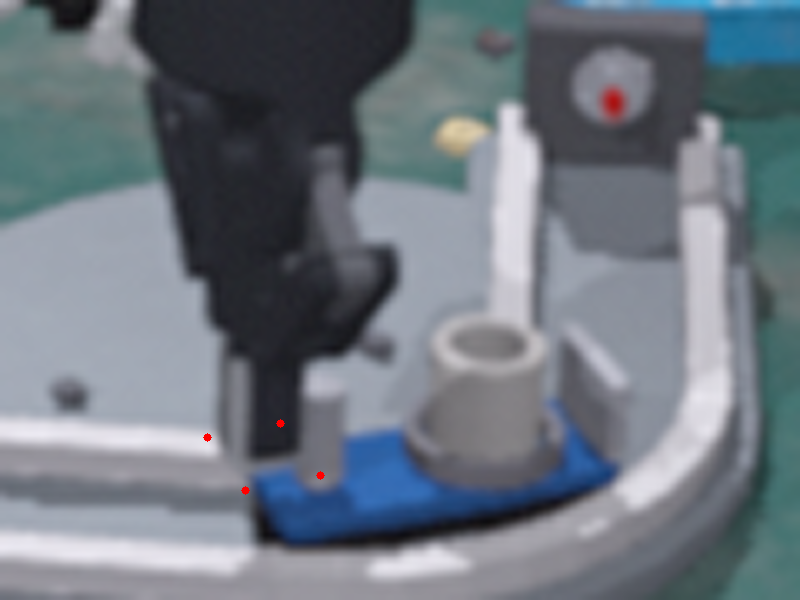

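```bash
sed -i 's/rows(\[r.x+step\*i for i in range(1,n+1)\])/rows([r.x+step*i for i in range(1,n+1)],lat=.002)/; s/pusher(s)\[0\]/pusher(s,lat=.002)[0]/g' nxt.py; python3 nxt.py .0025 9
```

```text
t 18.65 tcp [ 0.5267 -0.0695  0.0439] trk [-0.0092 -0.0991  0.0439] F [-0.1082 -1.1718 -0.535 ] gap -0.0002 j [-0.2824  0.362  -0.3733  0.8341  0.0001 -0.6817]
tool x [ 0.0014 -0.0003 -1.    ] jaw ang deg 112.88
s 0.011534232799350206 off 0.0016750890735836208 carrier (array([ 0.0383, -0.0757]), array([0.8925, 0.4511])) head now 26.12140266260941 want 26.814141293647733 F tool [ 0.5351 -1.0372 -0.5559]
[[[-2.3, 0.1, 0], [-0.01, 0, 0.32], 0], [[-1.6, 0, 0], [0, -0.14, 0.23], 0], [[-1.6, 0, 0], [0, -0.14, 0.24], 0], [[-1.6, 0, 0], [0, -0.14, 0.23], 0], [[-1.6, 0, 0], [0, -0.14, 0.23], 0], [[-1.5, 0, 0], [0, -0.14, 0.23], 0], [[-1.6, 0, 0], [0, -0.14, 0.23], 0], [[-1.6, 0, 0], [0, -0.14, 0.24], 0], [[-1.6, 0, 0], [0, -0.15, 0.23], 0], [[0, 0, 0], [0, 0, 0], 0]]
```

Request:
step_arm([
  [[-2.0,0,0],[0,0,0.25],0],
  [[-1.8,0,0],[0,-0.1,0.24],0],
  [[-1.6,0,0],[0,-0.12,0.24],0],
  [[-1.6,0,0],[0,-0.14,0.23],0],
  [[-1.6,0,0],[0,-0.14,0.23],0],
  [[-1.5,0,0],[0,-0.14,0.23],0],
  [[-1.6,0,0],[0,-0.14,0.23],0],
  [[-1.6,0,0],[0,-0.14,0.24],0],
  [[-1.6,0,0],[0,-0.15,0.23],0],
  [[0,0,0],[0,0,0],0],
])

```text
clock: 19.65
tcp_pos: [0.5505, -0.068, 0.0439]
orientation: [0.669, -0.229, 0.669, 0.229]
wrist_force: [-0.8, -1.6, 0.9]
finger_gap: -0.0004
```

```bash
python3 nxt.py .0025 9; python3 -c "
from h import *
cv2.imwrite('pics/side14.png',cv2.resize(read_camera('side')[210:300,310:430,::-1],(800,600),interpolation=2))"
```

```text
t 19.65 tcp [ 0.5505 -0.068   0.0439] trk [ 0.0145 -0.0962  0.0439] F [-0.848  -1.6067  0.8774] gap -0.0004 j [-0.2678  0.4011 -0.3124  0.8563  0.0003 -0.9281]
tool x [ 0.0011  0.     -1.    ] jaw ang deg 127.83
s 0.03332318328869937 off 0.0005106561660498539 carrier (array([ 0.0553, -0.0643]), array([0.7583, 0.6519])) head now 41.07389786456536 want 40.685417994305716 F tool [-0.8784 -0.7495 -1.6544]
[[[-1.2, 0.1, 0], [-0.01, -0.19, 0.2], 0], [[-1.6, 0, 0], [0, -0.14, 0.24], 0], [[-1.6, -0.1, 0], [0, -0.14, 0.23], 0], [[-1.6, 0, 0], [0, -0.14, 0.23], 0], [[-1.6, 0, 0], [0, -0.14, 0.23], 0], [[-1.6, 0, 0], [0, -0.14, 0.23], 0], [[-1.6, 0, 0], [0, -0.14, 0.24], 0], [[-1.5, 0, 0], [0, -0.15, 0.23], 0], [[-1.6, 0, 0], [0, -0.14, 0.23], 0], [[0, 0, 0], [0, 0, 0], 0]]
```

View pics/side14.png

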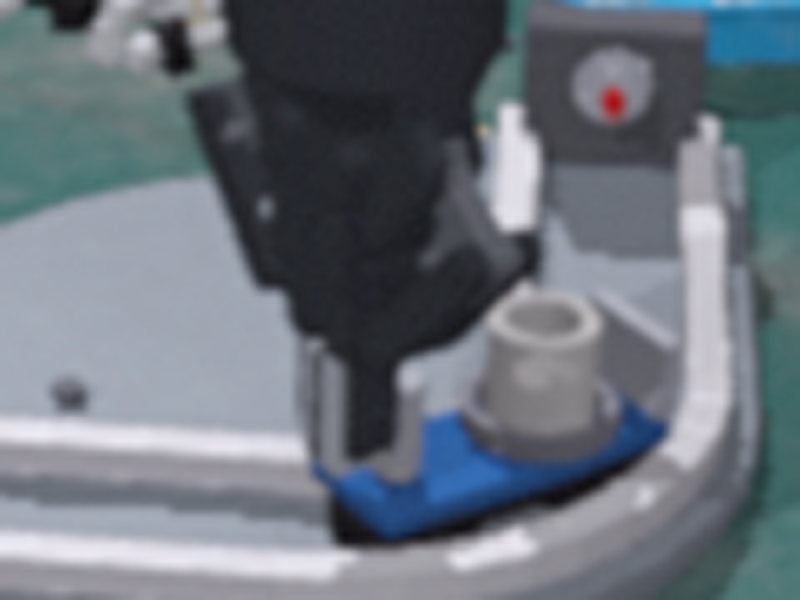

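Request:
step_arm([
  [[-1.2,0,0],[0,-0.15,0.2],0],
  [[-1.6,0,0],[0,-0.14,0.24],0],
  [[-1.6,0,0],[0,-0.14,0.23],0],
  [[-1.6,0,0],[0,-0.14,0.23],0],
  [[-1.6,0,0],[0,-0.14,0.23],0],
  [[-1.6,0,0],[0,-0.14,0.23],0],
  [[-1.6,0,0],[0,-0.14,0.24],0],
  [[-1.5,0,0],[0,-0.15,0.23],0],
  [[-1.6,0,0],[0,-0.14,0.23],0],
  [[0,0,0],[0,0,0],0],
])

```text
clock: 20.7
tcp_pos: [0.5741, -0.0628, 0.0439]
orientation: [0.637, -0.309, 0.636, 0.308]
wrist_force: [-0.1, -0.7, 0.2]
finger_gap: -0.0001
```

```bash
python3 nxt.py .0025 9; python3 -c "
from h import *
cv2.imwrite('pics/side15.png',cv2.resize(read_camera('side')[210:300,310:430,::-1],(800,600),interpolation=2))"
```

```text
t 20.70 tcp [ 0.5741 -0.0628  0.0439] trk [ 0.0377 -0.0897  0.0439] F [-0.0762 -0.7311  0.2023] gap -0.0001 j [-0.2481  0.4391 -0.2514  0.8795  0.0004 -1.1512]
tool x [ 0.0009  0.0002 -1.    ] jaw ang deg 141.74
s 0.055662399743449546 off 0.0005120637601563599 carrier (array([ 0.0694, -0.0488]), array([0.5749, 0.8182])) head now 54.983182308661426 want 54.9070048885989 F tool [-0.2025 -0.393  -0.6212]
[[[-1.5, 0, 0], [-0.01, -0.18, 0.2], 0], [[-1.6, 0, 0], [0, -0.15, 0.24], 0], [[-1.6, 0, 0], [0, -0.14, 0.23], 0], [[-1.6, 0, 0], [0, -0.14, 0.23], 0], [[-1.6, 0, 0], [0, -0.14, 0.23], 0], [[-1.6, 0, 0], [0, -0.14, 0.24], 0], [[-1.6, 0, 0], [0, -0.14, 0.23], 0], [[-1.6, 0, 0], [0, -0.14, 0.23], 0], [[-1.5, 0, 0], [0, -0.15, 0.23], 0], [[0, 0, 0], [0, 0, 0], 0]]
```

View pics/side15.png

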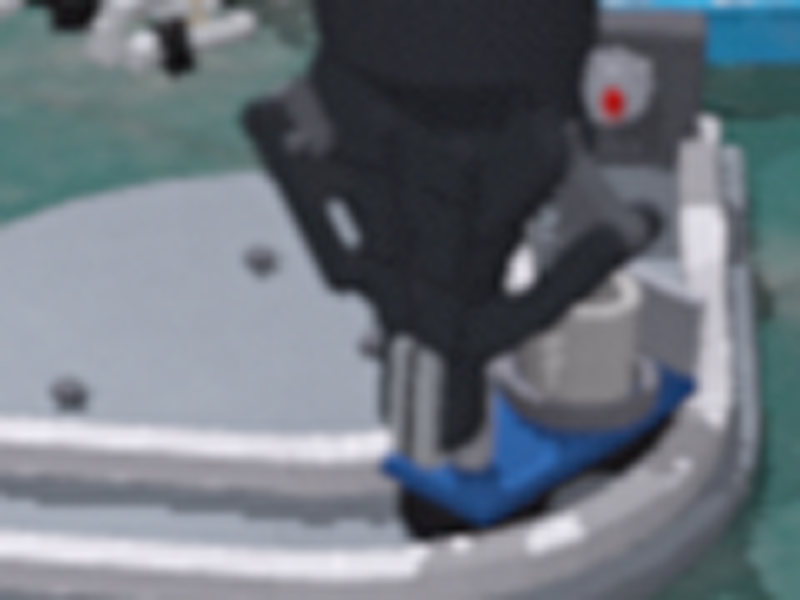

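Request:
step_arm([
  [[-1.5,0,0],[0,-0.15,0.2],0],
  [[-1.6,0,0],[0,-0.15,0.24],0],
  [[-1.6,0,0],[0,-0.14,0.23],0],
  [[-1.6,0,0],[0,-0.14,0.23],0],
  [[-1.6,0,0],[0,-0.14,0.23],0],
  [[-1.6,0,0],[0,-0.14,0.24],0],
  [[-1.6,0,0],[0,-0.14,0.23],0],
  [[-1.6,0,0],[0,-0.14,0.23],0],
  [[-1.5,0,0],[0,-0.15,0.23],0],
  [[0,0,0],[0,0,0],0],
])

```text
clock: 21.75
tcp_pos: [0.5958, -0.052, 0.0439]
orientation: [0.594, -0.385, 0.593, 0.385]
wrist_force: [-0.3, -0.3, 0.1]
finger_gap: 0.0001
```

```bash
python3 nxt.py .0025 9; python3 -c "
from h import *
cv2.imwrite('pics/side16.png',cv2.resize(read_camera('side')[210:300,310:430,::-1],(800,600),interpolation=2))"
```

```text
t 21.75 tcp [ 0.5958 -0.052   0.0439] trk [ 0.0588 -0.0777  0.0439] F [-0.284  -0.2549  0.0525] gap 0.0001 j [-0.2215  0.4735 -0.1947  0.9018  0.0006 -1.3725]
tool x [ 0.0009  0.0004 -1.    ] jaw ang deg 155.95
s 0.07813300685579679 off 0.000401587379442213 carrier (array([ 0.0793, -0.0301]), array([0.3549, 0.9349])) head now 69.18976104548068 want 69.21223767336566 F tool [-0.0528  0.1554 -0.3485]
[[[-1.6, 0, 0], [-0.01, -0.18, 0.21], 0], [[-1.6, 0, 0], [0, -0.13, 0.23], 0], [[-1.4, 0, 0], [0, -0.14, 0.24], 0], [[-1.4, 0, 0], [0, -0.13, 0.23], 0], [[-1.4, 0, 0], [0, -0.13, 0.23], 0], [[-1.3, 0, 0], [0, -0.13, 0.24], 0], [[-1.2, 0, 0], [0, -0.12, 0.23], 0], [[-1.1, 0, 0], [0, -0.12, 0.23], 0], [[-1.1, 0, 0], [0, -0.12, 0.24], 0], [[0, 0, 0], [0, 0, 0], 0]]
```

View pics/side16.png

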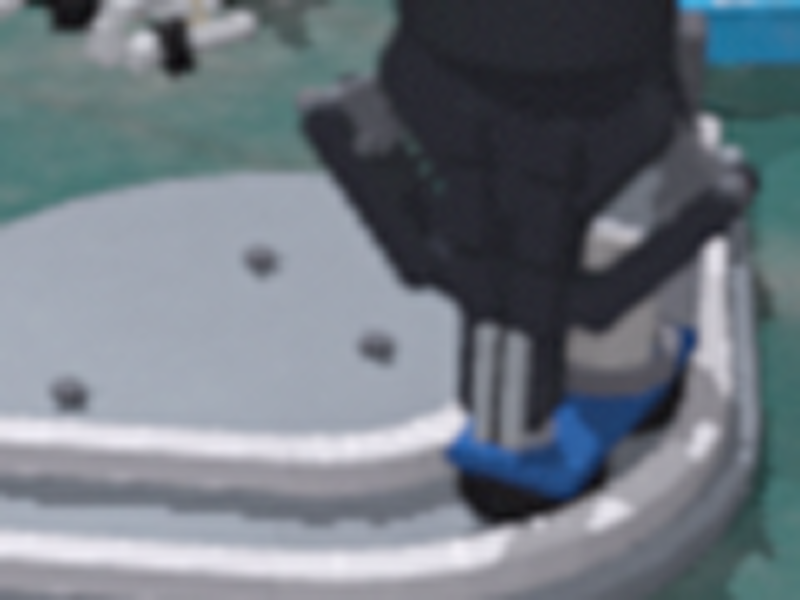

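Request:
step_arm([
  [[-1.6,0,0],[0,-0.16,0.21],0],
  [[-1.6,0,0],[0,-0.13,0.23],0],
  [[-1.4,0,0],[0,-0.14,0.24],0],
  [[-1.4,0,0],[0,-0.13,0.23],0],
  [[-1.4,0,0],[0,-0.13,0.23],0],
  [[-1.3,0,0],[0,-0.13,0.24],0],
  [[-1.2,0,0],[0,-0.12,0.23],0],
  [[-1.1,0,0],[0,-0.12,0.23],0],
  [[-1.1,0,0],[0,-0.12,0.24],0],
  [[0,0,0],[0,0,0],0],
])

```text
clock: 22.8
tcp_pos: [0.6132, -0.0359, 0.0439]
orientation: [0.55, -0.445, 0.549, 0.445]
wrist_force: [-0.4, -2.1, -0.6]
finger_gap: 0.0002
```

```bash
python3 nxt.py .0025 9; python3 -c "
from h import *
cv2.imwrite('pics/side17.png',cv2.resize(read_camera('side')[200:290,330:450,::-1],(800,600),interpolation=2))
cv2.imwrite('pics/top17.png',cv2.resize(read_camera('top')[140:260,250:410,::-1],(800,600),interpolation=2))"
```

```text
t 22.80 tcp [ 0.6132 -0.0359  0.0439] trk [ 0.0753 -0.0607  0.0439] F [-0.4113 -2.0548 -0.5932] gap 0.0002 j [-0.1894  0.501  -0.1485  0.9208  0.0006 -1.5513]
tool x [ 0.0007  0.0005 -1.    ] jaw ang deg 168.03
s 0.10056481850655409 off 0.0003664215855242561 carrier (array([ 0.0855, -0.0098]), array([0.1516, 0.9884])) head now 81.2744197767047 want 81.28256064103708 F tool [ 0.5919 -0.0234 -2.0958]
[[[-1.0, 0, 0], [-0.01, -0.14, 0.22], 0], [[-1.0, 0, 0], [0, -0.11, 0.24], 0], [[-0.9, 0, 0], [0, -0.1, 0.24], 0], [[-0.8, 0, 0], [0, -0.09, 0.24], 0], [[-0.8, 0, 0], [0, -0.09, 0.24], 0], [[-0.7, 0, 0], [0, -0.09, 0.24], 0], [[-0.7, 0, 0], [0, -0.07, 0.24], 0], [[-0.5, 0, 0], [0, -0.07, 0.24], 0], [[-0.6, 0, 0], [0, -0.07, 0.25], 0], [[0, 0, 0], [0, 0, 0], 0]]
```

View pics/side17.png

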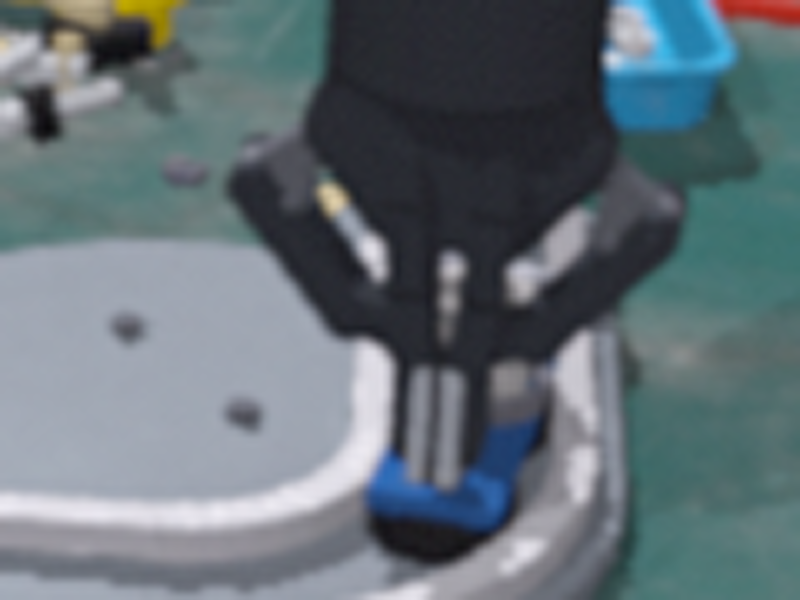

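View pics/top17.png

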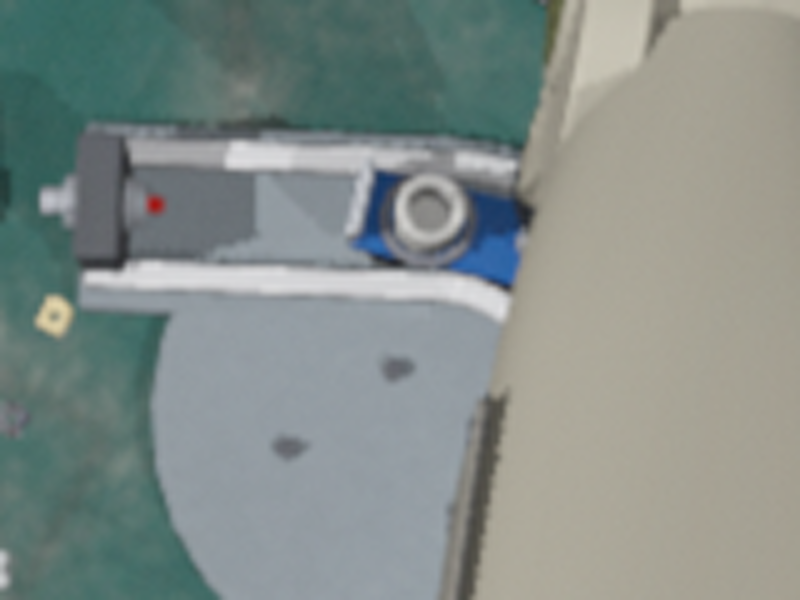

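Request:
step_arm([
  [[-1.0,0,0],[0,-0.12,0.22],0],
  [[-1.0,0,0],[0,-0.11,0.24],0],
  [[-0.9,0,0],[0,-0.1,0.24],0],
  [[-0.8,0,0],[0,-0.09,0.24],0],
  [[-0.8,0,0],[0,-0.09,0.24],0],
  [[-0.7,0,0],[0,-0.09,0.24],0],
  [[-0.7,0,0],[0,-0.07,0.24],0],
  [[-0.5,0,0],[0,-0.07,0.24],0],
  [[-0.6,0,0],[0,-0.07,0.25],0],
  [[0,0,0],[0,0,0],0],
])

```text
clock: 23.9
tcp_pos: [0.6242, -0.0158, 0.0438]
orientation: [0.521, -0.478, 0.521, 0.478]
wrist_force: [-0.2, -1.6, 0.8]
finger_gap: -0.0
```

```bash
python3 nxt.py .0025 9
```

```text
t 23.90 tcp [ 0.6242 -0.0158  0.0438] trk [ 0.0851 -0.0399  0.0438] F [-0.1512 -1.6342  0.7943] gap -0.0000 j [-0.1541  0.5184 -0.119   0.9331  0.0007 -1.638 ]
tool x [ 0.0003  0.0006 -1.    ] jaw ang deg 175.02
s 0.12312333822365179 off 0.0004467916702478106 carrier (array([0.0891, 0.0119]), array([0.0307, 0.9995])) head now 88.2631619357953 want 88.23913859127688 F tool [-0.7953  0.0086 -1.6407]
[[[-0.4, 0, 0], [-0.01, -0.1, 0.23], 0], [[-0.4, 0, 0], [0, -0.05, 0.25], 0], [[-0.3, 0, 0], [0, -0.04, 0.25], 0], [[-0.3, 0, 0], [0, -0.03, 0.25], 0], [[-0.2, 0, 0], [0, -0.03, 0.24], 0], [[-0.1, 0, 0], [0, -0.02, 0.25], 0], [[0, 0, 0], [0, 0, 0.25], 0], [[0, 0, 0], [0, 0, 0.25], 0], [[0, 0, 0], [0, 0, 0.25], 0], [[0, 0, 0], [0, 0, 0], 0]]
```

Request:
step_arm([
  [[-0.4,0,0],[0,-0.08,0.25],0],
  [[-0.4,0,0],[0,-0.05,0.25],0],
  [[-0.3,0,0],[0,-0.04,0.25],0],
  [[-0.3,0,0],[0,-0.03,0.25],0],
  [[-0.2,0,0],[0,-0.03,0.24],0],
  [[-0.1,0,0],[0,-0.02,0.25],0],
  [[0,0,0],[0,0,0.25],0],
  [[0,0,0],[0,0,0.25],0],
  [[0,0,0],[0,0,0.25],0],
  [[0,0,0],[0,0,0],0],
])

```text
clock: 24.9
tcp_pos: [0.6279, 0.0064, 0.0438]
orientation: [0.514, -0.485, 0.514, 0.486]
wrist_force: [-0.5, -0.4, -1.5]
finger_gap: -0.0001
```

```bash
python3 nxt.py .0025 9;  python3 -c "
from h import *
cv2.imwrite('pics/top18.png',cv2.resize(read_camera('top')[150:225,255:355,::-1],(800,600),interpolation=2))"
```

```text
t 24.90 tcp [0.6279 0.0064 0.0438] trk [ 0.0876 -0.0176  0.0438] F [-0.5037 -0.4335 -1.4916] gap -0.0001 j [-0.1179  0.5248 -0.1081  0.9379  0.0006 -1.6311]
tool x [ 0.      0.0006 -1.    ] jaw ang deg 176.70
s 0.14579670130204478 off 0.00042906210937358427 carrier (array([0.09  , 0.0344]), array([0., 1.])) head now 89.94286474175556 want 90.0 F tool [ 1.4913  0.478  -0.4627]
[[[-0.1, 0, 0], [-0.01, -0.04, 0.25], 0], [[0, 0, 0], [0, 0, 0.25], 0], [[0, 0, 0], [0, 0, 0.25], 0], [[0, 0, 0], [0, 0, 0.25], 0], [[0, 0, 0], [0, 0, 0.25], 0], [[0, 0, 0], [0, 0, 0.25], 0], [[0, 0, 0], [0, 0, 0.25], 0], [[0, 0, 0], [0, 0, 0.25], 0], [[0, 0, 0], [0, 0, 0.25], 0], [[0, 0, 0], [0, 0, 0], 0]]
```

View pics/top18.png

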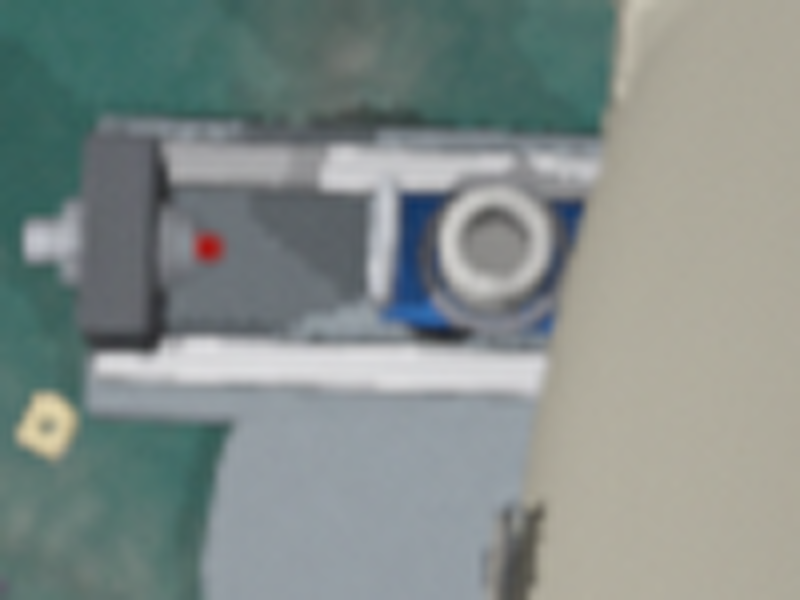

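```bash
python3 -c "
from h import *
f=lambda x,y,z: w2t(back('top',[[255+x/8-.44,150+y/8-.44]],z))[0]
print('head',f(193,240,.054),'pin tip',f(224,247,.046),'plate front',f(369,240,.059),'cup',f(496,240,.068))"
```

```text
head [0.0904 0.1389 0.054 ] pin tip [0.0902 0.1304 0.046 ] plate front [0.0912 0.0874 0.059 ] cup [0.0907 0.0505 0.068 ]
```

Request:
step_arm([
  [[0,0,0],[0,-0.02,0.3],0],
  [[0,0,0],[0,0,0.3],0],
  [[0,0,0],[0,0,0.3],0],
  [[0,0,0],[0,0,0.3],0],
  [[0,0,0],[0,0,0.3],0],
  [[0,0,0],[0,0,0.3],0],
  [[0,0,0],[0,0,0.3],0],
  [[0,0,0],[0,0,0.3],0],
  [[0,0,0],[0,0,0.3],0],
  [[0,0,0],[0,0,0.1],0],
])

```text
clock: 25.95
tcp_pos: [0.6298, 0.0341, 0.0439]
orientation: [0.514, -0.485, 0.514, 0.485]
wrist_force: [-0.5, -3.5, 0.3]
finger_gap: 0.0
```

```bash
python3 nxt.py .0025 9
```

```text
t 25.95 tcp [0.6298 0.0341 0.0439] trk [0.0879 0.0102 0.0439] F [-0.4831 -3.4665  0.278 ] gap 0.0000 j [-0.0731  0.5294 -0.1001  0.9413 -0.     -1.5861]
tool x [ 0. -0. -1.] jaw ang deg 176.69
s 0.1735446557195699 off 0.00014740147605609368 carrier (array([0.09  , 0.0622]), array([0., 1.])) head now 89.9303484256514 want 90.0 F tool [-0.278   0.282  -3.4886]
[[[-0.1, 0, 0], [-0.01, -0.01, 0.25], 0], [[0, 0, 0], [0, 0, 0.25], 0], [[0, 0, 0], [0, 0, 0.25], 0], [[0, 0, 0], [0, 0, 0.25], 0], [[0, 0, 0], [0, 0, 0.25], 0], [[0, 0, 0], [0, -0.01, 0.25], 0], [[0, 0, 0], [0, 0, 0.25], 0], [[0, 0, 0], [0, 0, 0.25], 0], [[0, 0, 0], [0, 0, 0.25], 0], [[0, 0, 0], [0, 0, 0], 0]]
```

Request:
step_arm([
  [[0,0,0],[0,0,0.2],0],
  [[0,0,0],[0,0,0.2],0],
  [[0,0,0],[0,0,0.2],0],
  [[0,0,0],[0,0,0.2],0],
  [[0,0,0],[0,0,0.2],0],
  [[0,0,0],[0,0,0.2],0],
  [[0,0,0],[0,0,0.2],0],
  [[0,0,0],[0,0,0.2],0],
  [[0,0,0],[0,0,0.1],0],
  [[0,0,0],[0,0,0],0],
])

```text
clock: 26.95
tcp_pos: [0.6307, 0.051, 0.0439]
orientation: [0.514, -0.485, 0.514, 0.485]
wrist_force: [-0.2, -1.1, -0.5]
finger_gap: 0.0001
```

```bash
python3 nxt.py .0025 1; python3 -c "
from h import *
cv2.imwrite('pics/top19.png',cv2.resize(read_camera('top')[150:225,255:355,::-1],(800,600),interpolation=2))
f=get_state();print(f['wrist_force'])"
```

```text
t 26.95 tcp [0.6307 0.051  0.0439] trk [0.0879 0.0271 0.0439] F [-0.2002 -1.0854 -0.4518] gap 0.0001 j [-0.0462  0.533  -0.0939  0.9439  0.0003 -1.5592]
tool x [ 0.      0.0003 -1.    ] jaw ang deg 176.69
s 0.1905016187646347 off 0.00014516205404051436 carrier (array([0.09  , 0.0791]), array([0., 1.])) head now 89.93191570075511 want 90.0 F tool [ 0.4514  0.1372 -1.0953]
[[[-0.1, 0, 0], [-0.01, -0.01, 0.25], 0], [[0, 0, 0], [0, 0, 0], 0], [[0, 0, 0], [0, 0, 0], 0], [[0, 0, 0], [0, 0, 0], 0], [[0, 0, 0], [0, 0, 0], 0], [[0, 0, 0], [0, 0, 0], 0], [[0, 0, 0], [0, 0, 0], 0], [[0, 0, 0], [0, 0, 0], 0], [[0, 0, 0], [0, 0, 0], 0], [[0, 0, 0], [0, 0, 0], 0]]
[ 0.0586 -0.9371  0.2818]
```

View pics/top19.png

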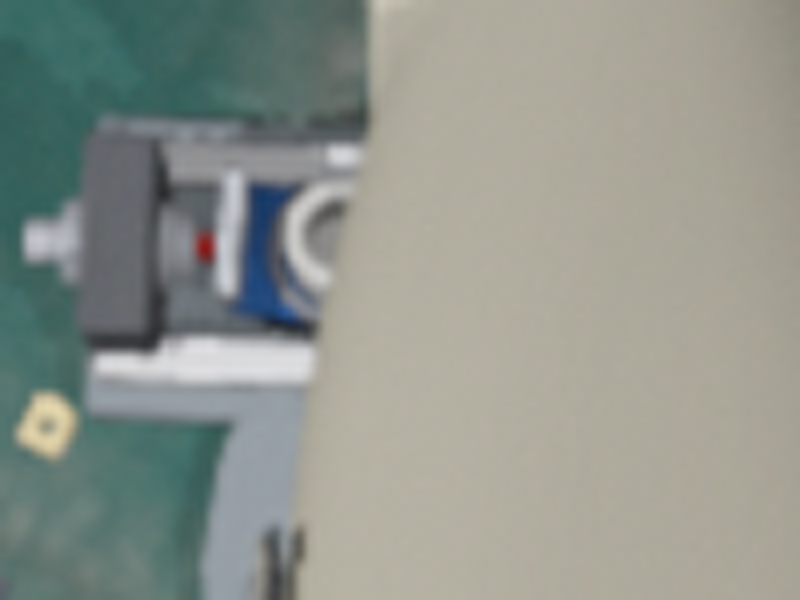

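Request:
step_arm([
  [[0,0,0],[0,0,0.06],0],
  [[0,0,0],[0,0,0.06],0],
  [[0,0,0],[0,0,0.06],0],
  [[0,0,0],[0,0,0.05],0],
  [[0,0,0],[0,0,0.05],0],
  [[0,0,0],[0,0,0.05],0],
  [[0,0,0],[0,0,0.05],0],
  [[0,0,0],[0,0,0.04],0],
  [[0,0,0],[0,0,0],0],
  [[0,0,0],[0,0,0],0],
])

```text
clock: 28.0
tcp_pos: [0.631, 0.0549, 0.0438]
orientation: [0.514, -0.485, 0.514, 0.485]
wrist_force: [0.7, -3.2, -0.5]
finger_gap: 0.0001
```

```bash
python3 nxt.py .0025 0|head -3; python3 -c "
from h import *
cv2.imwrite('pics/top20.png',cv2.resize(read_camera('top')[160:205,265:325,::-1],(800,600),interpolation=2))
f=get_state();print(f['wrist_force'])"
```

```text
t 28.00 tcp [0.631  0.0549 0.0438] trk [0.0879 0.031  0.0438] F [ 0.7343 -3.2127 -0.4676] gap 0.0001 j [-0.0399  0.5341 -0.0921  0.9446  0.     -1.5526]
tool x [ 0.  0. -1.] jaw ang deg 176.67
s 0.19440437761790502 off 0.00010526149733588239 carrier (array([0.09 , 0.083]), array([0., 1.])) head now 89.91520616891395 want 90.0 F tool [ 0.4675 -0.9196 -3.1647]
[ 0.1958 -2.4082 -0.4364]
```

View pics/top20.png

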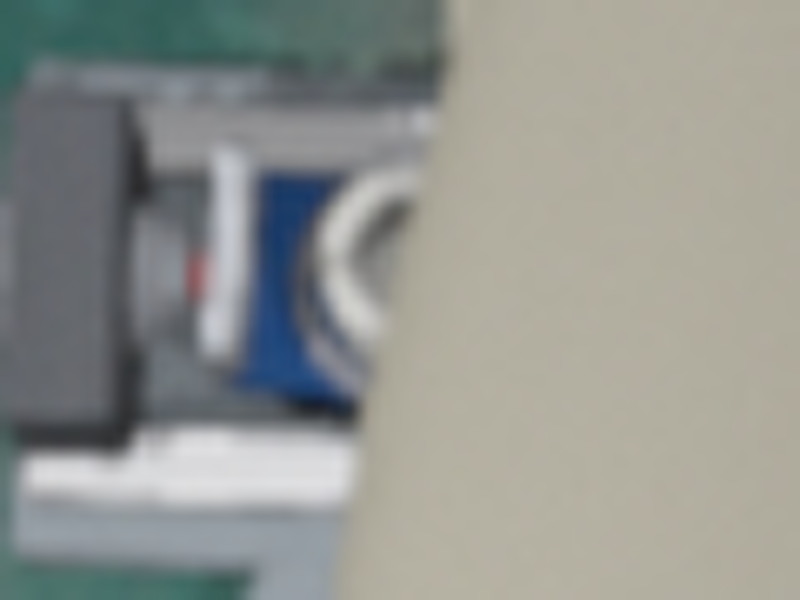

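Request:
step_arm([
  [[0,0,0],[0,0,0.04],0],
  [[0,0,0],[0,0,0.04],0],
  [[0,0,0],[0,0,0.03],0],
  [[0,0,0],[0,0,0.03],0],
  [[0,0,0],[0,0,0.03],0],
  [[0,0,0],[0,0,0.03],0],
  [[0,0,0],[0,0,0.02],0],
  [[0,0,0],[0,0,0.02],0],
  [[0,0,0],[0,0,0],0],
  [[0,0,0],[0,0,0],0],
])

```text
clock: 29.05
tcp_pos: [0.6312, 0.0573, 0.0439]
orientation: [0.514, -0.485, 0.514, 0.485]
wrist_force: [-0.2, -2.1, 0.8]
finger_gap: -0.0001
```

```bash
python3 nxt.py .0025 0|head -3; python3 -c "
from h import *
cv2.imwrite('pics/top21.png',cv2.resize(read_camera('top')[160:205,265:325,::-1],(800,600),interpolation=2))
f=get_state();print(f['wrist_force'])"
```

```text
t 29.05 tcp [0.6312 0.0573 0.0439] trk [0.0879 0.0334 0.0439] F [-0.2017 -2.1105  0.7518] gap -0.0001 j [-0.0361  0.5346 -0.0911  0.945  -0.     -1.5487]
tool x [ 0.0001 -0.     -1.    ] jaw ang deg 176.67
s 0.1967746904394916 off 7.847882580980852e-05 carrier (array([0.09  , 0.0854]), array([0., 1.])) head now 89.91313479027289 want 90.0 F tool [-0.7517  0.0787 -2.1187]
[-0.2566 -2.5822  1.0389]
```

View pics/top21.png

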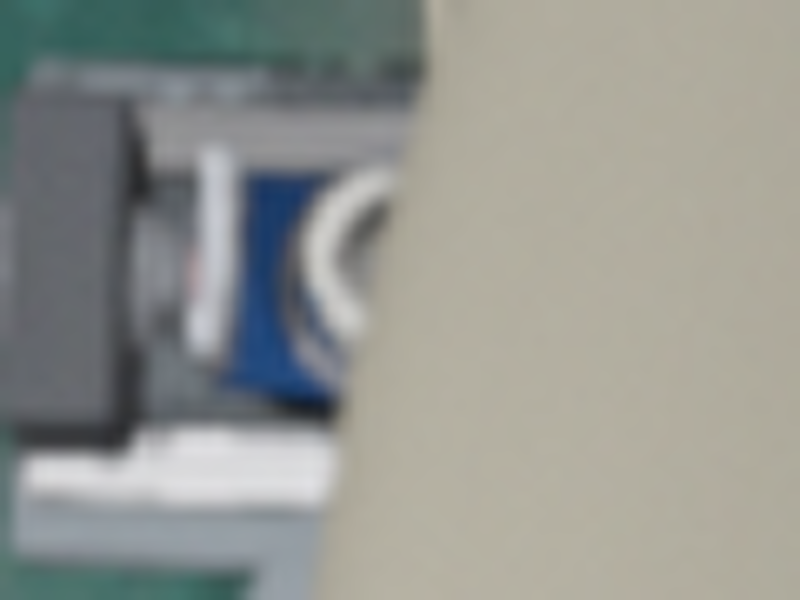

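Request:
step_arm([
  [[0,0,0],[0,0,0.02],0],
  [[0,0,0],[0,0,0.01],0],
  [[0,0,0],[0,0,0.01],0],
  [[0,0,0],[0,0,0.01],0],
  [[0,0,0],[0,0,0.01],0],
  [[0,0,0],[0,0,0.01],0],
  [[0,0,0],[0,0,0.01],0],
  [[0,0,0],[0,0,0],0],
  [[0,0,0],[0,0,0],0],
  [[0,0,0],[0,0,0],0],
])

```text
clock: 30.1
tcp_pos: [0.6312, 0.058, 0.0439]
orientation: [0.514, -0.485, 0.514, 0.485]
wrist_force: [0.6, -2.7, 0.6]
finger_gap: -0.0002
```

```bash
python3 nxt.py .0025 0|head -3;python3 -c "
from h import *
cv2.imwrite('pics/top22.png',cv2.resize(read_camera('top')[160:205,265:325,::-1],(800,600),interpolation=2))
f=get_state();print(f['wrist_force'])"
```

```text
t 30.10 tcp [0.6312 0.058  0.0439] trk [0.0879 0.0342 0.0439] F [ 0.5521 -2.7439  0.5865] gap -0.0002 j [-0.0348  0.5348 -0.0908  0.9452 -0.     -1.5475]
tool x [ 0. -0. -1.] jaw ang deg 176.67
s 0.1975493732470553 off 8.771440623705508e-05 carrier (array([0.09  , 0.0862]), array([0., 1.])) head now 89.91222076829237 want 90.0 F tool [-0.5864 -0.7107 -2.7072]
[-0.2153 -1.9553  1.0509]
```

Request:
step_arm([
  [[0,0,0],[0,0,0.01],0],
  [[0,0,0],[0,0,0.01],0],
  [[0,0,0],[0,0,0.01],0],
  [[0,0,0],[0,0,0.01],0],
  [[0,0,0],[0,0,0.01],0],
  [[0,0,0],[0,0,0.01],0],
  [[0,0,0],[0,0,0],0],
  [[0,0,0],[0,0,0],0],
  [[0,0,0],[0,0,0],0],
  [[0,0,0],[0,0,0],0],
])

```text
clock: 31.15
tcp_pos: [0.6312, 0.0587, 0.0439]
orientation: [0.514, -0.485, 0.514, 0.485]
wrist_force: [-1.1, -2.8, 0.4]
finger_gap: -0.0002
```

```bash
python3 nxt.py .0025 0|head -3;python3 -c "
from h import *
cv2.imwrite('pics/top23.png',cv2.resize(read_camera('top')[160:205,265:325,::-1],(800,600),interpolation=2))
f=get_state();print(f['wrist_force'])"
```

```text
t 31.15 tcp [0.6312 0.0587 0.0439] trk [0.0879 0.0348 0.0439] F [-1.1044 -2.8227  0.3827] gap -0.0002 j [-0.0338  0.535  -0.0905  0.9453 -0.     -1.5466]
tool x [ 0. -0. -1.] jaw ang deg 176.67
s 0.1981663316400213 off 0.00011085547872006468 carrier (array([0.09  , 0.0868]), array([0., 1.])) head now 89.91573510711942 want 90.0 F tool [-0.3826  0.9387 -2.8821]
[-0.5944 -2.8057  0.3367]
```

View pics/top23.png

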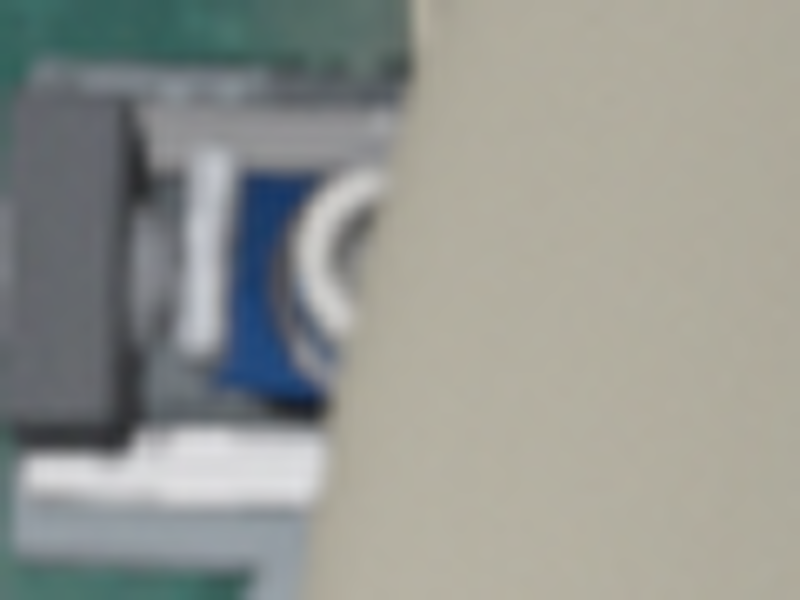

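Request:
step_arm([
  [[0,0,0],[0,0,0.01],0],
  [[0,0,0],[0,0,0.01],0],
  [[0,0,0],[0,0,0.01],0],
  [[0,0,0],[0,0,0.01],0],
  [[0,0,0],[0,0,0.01],0],
  [[0,0,0],[0,0,0],0],
  [[0,0,0],[0,0,0],0],
  [[0,0,0],[0,0,0],0],
  [[0,0,0],[0,0,0],0],
  [[0,0,0],[0,0,0],0],
])

```text
clock: 32.2
tcp_pos: [0.6312, 0.0588, 0.0439]
orientation: [0.514, -0.485, 0.515, 0.485]
wrist_force: [-0.4, -4.5, 0.6]
finger_gap: -0.0001
```

Request:
step_arm([
  [[0,0,0],[0,0,0.01],0],
  [[0,0,0],[0,0,0.01],0],
  [[0,0,0],[0,0,0.01],0],
  [[0,0,0],[0,0,0.01],0],
  [[0,0,0],[0,0,0],0],
  [[0,0,0],[0,0,0],0],
  [[0,0,0],[0,0,0],0],
  [[0,0,0],[0,0,0],0],
  [[0,0,0],[0,0,0],0],
  [[0,0,0],[0,0,0],0],
])

```text
clock: 33.2
tcp_pos: [0.6313, 0.0589, 0.0439]
orientation: [0.514, -0.485, 0.515, 0.485]
wrist_force: [-0.3, -5.3, 0.5]
finger_gap: 0.0001
```

Request:
step_arm([
  [[0,0,0],[0,0,0.01],0],
  [[0,0,0],[0,0,0.01],0],
  [[0,0,0],[0,0,0.01],0],
  [[0,0,0],[0,0,0],0],
  [[0,0,0],[0,0,0],0],
  [[0,0,0],[0,0,0],0],
  [[0,0,0],[0,0,0],0],
  [[0,0,0],[0,0,0],0],
  [[0,0,0],[0,0,0],0],
  [[0,0,0],[0,0,0],0],
])

```text
clock: 34.2
tcp_pos: [0.6312, 0.0589, 0.0439]
orientation: [0.514, -0.485, 0.515, 0.485]
wrist_force: [-1.3, -7.5, 0.9]
finger_gap: -0.0001
```

```bash
python3 nxt.py .0025 0|head -3;python3 -c "
from h import *
cv2.imwrite('pics/top24.png',cv2.resize(read_camera('top')[160:205,265:325,::-1],(800,600),interpolation=2))
f=get_state();print(f['wrist_force'])"
```

```text
t 34.20 tcp [0.6312 0.0589 0.0439] trk [0.0879 0.035  0.0439] F [-1.3313 -7.5205  0.8814] gap -0.0001 j [-0.0327  0.5353 -0.09    0.9456 -0.0017 -1.5446]
tool x [-0.0002 -0.0017 -1.    ] jaw ang deg 176.62
s 0.19839354556012284 off 0.0001044764877594898 carrier (array([0.09 , 0.087]), array([0., 1.])) head now 89.86771371651824 want 90.0 F tool [-0.8681  0.8863 -7.5874]
[-0.3279 -6.3651  0.5752]
```

View pics/top24.png

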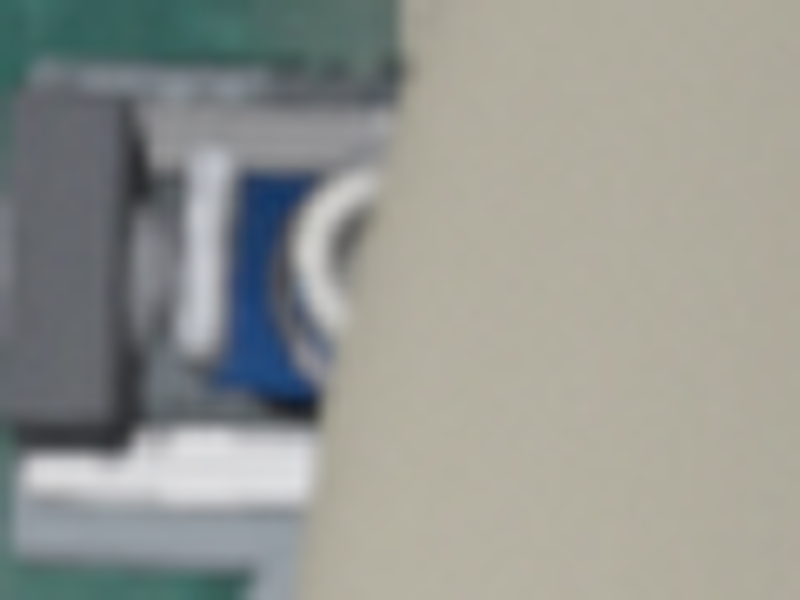

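Request:
step_arm([
  [[0,0,0],[0,0,-0.1],0],
  [[0,0,0],[0,0,-0.2],0],
  [[0,0,0],[0,0,-0.4],0],
  [[0,0,0],[0,0,-0.8],0],
  [[0,0,0],[-1,0,0],0],
  [[0,0,0],[-3,0,0],0],
  [[0,0,0],[-3,0,-1],0],
  [[0,0,0],[-2,0,-3],0],
  [[0,0,0],[0,0,-3],0],
  [[0,0,0],[0,0,-3],0],
])

```text
clock: 35.25
tcp_pos: [0.6255, -0.0558, 0.1362]
orientation: [0.515, -0.486, 0.513, 0.485]
wrist_force: [-0.7, -0.0, -0.1]
finger_gap: 0.0
```

Request:
step_arm([
  [[0,0,0],[0,0,-3],0],
  [[0,0,0],[0,0,-3],0],
  [[0,0,0],[0,0,-3],0],
  [[0,0,0],[0,0,-1],0],
  [[0,0,0],[0,0,0],0],
  [[0,0,0],[0,0,0],0],
  [[0,0,0],[0,0,0],0],
  [[0,0,0],[0,0,0],0],
  [[0,0,0],[0,0,0],0],
  [[0,0,0],[0,0,0],0],
])

```text
clock: 36.25
tcp_pos: [0.6189, -0.1541, 0.1339]
orientation: [0.514, -0.485, 0.514, 0.486]
wrist_force: [-0.0, 0.1, 0.9]
finger_gap: 0.0001
```

```bash
python3 -c "
from h import *
rep()
cv2.imwrite('pics/top25.png',cv2.resize(read_camera('top')[150:225,255:355,::-1],(800,600),interpolation=2))
cv2.imwrite('pics/side25.png',cv2.resize(read_camera('side')[190:280,320:440,::-1],(800,600),interpolation=2))"
```

```text
t 36.25 tcp [ 0.6189 -0.1541  0.1339] trk [ 0.0876 -0.1783  0.1339] F [-0.0042  0.1392  0.8904] gap 0.0001 j [-0.3698  0.4751  0.0465  1.1421 -0.     -1.8834]
tool x [-0.  0. -1.] jaw ang deg 176.72
```

View pics/top25.png

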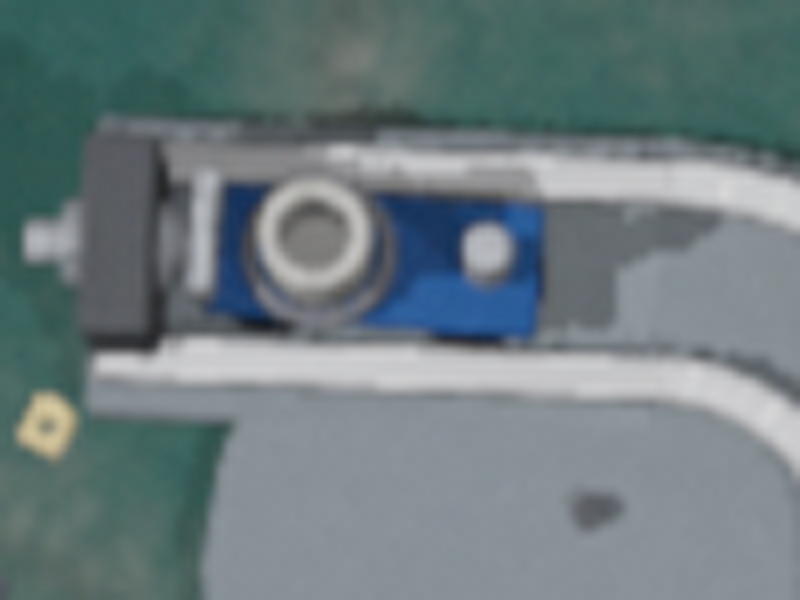

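View pics/side25.png

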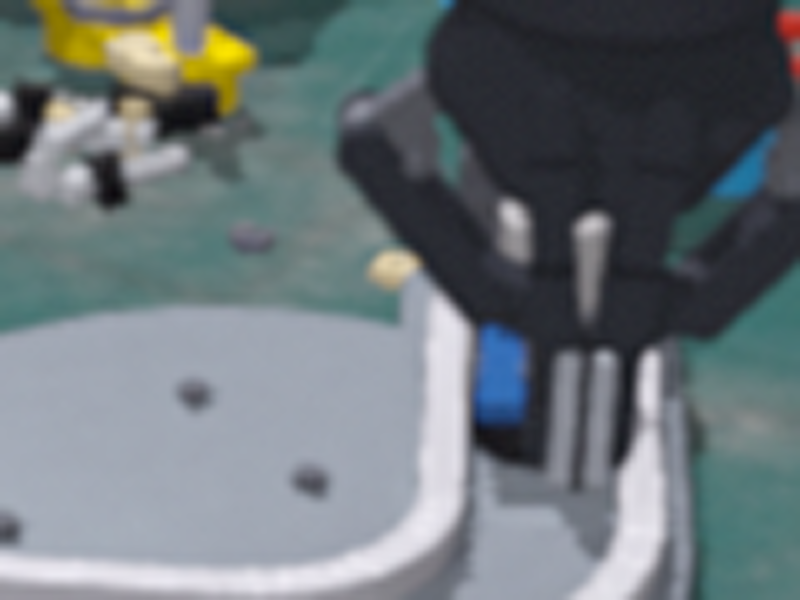

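```bash
python3 -c "
from h import *
f=lambda x,y,z: w2t(back('top',[[255+x/8-.44,150+y/8-.44]],z))[0]
print('cup',f(316,236,.068),'ring',f(321,251,.042),'post',f(487,249,.064),'plate front',f(191,235,.059))
hand_in(); print(get_state()['clock'])"
```

```text
cup [0.09   0.1024 0.068 ] ring [0.0908 0.1021 0.042 ] post [0.0887 0.053  0.064 ] plate front [0.0909 0.1392 0.059 ]
the job is handed in; nothing more can be done
the job is handed in; nothing more can be done
```

I placed the steel cup in the nest and pushed the carrier by its post along the entry lane, round the bend and up the exit lane. I stopped when it was against the stop screw, then backed the arm clear and handed in at about 36 s. `hand_in` gives no verdict, so what follows comes from my own checks.

- **Home position:** the last top picture puts the strike plate face at y ≈ 139 mm in the track frame. The screw head measured about 139 mm before contact. The plate showed no spring-back after release.
- **Switch pin:** I could not read it directly. It disappeared behind the plate, and the arm stopped advancing as the force rose, so I take it as pressed in.
- **Forces:** wrist readings between moves stayed below 4 N during the push and reached about 7.5 N at the final contact. These are one reading per second rather than a continuous record, and rail forces were not measured separately.
- **Cup:** it stands upright, within about 1 mm of the nest centre.
- **Carrier alignment:** nest and post positions put the carrier along the lane within about 3°.
- **Robot:** the fingers were about 20 cm behind the carrier at hand-in and touching nothing.
- **Bystanders:** I never moved near the tape measure or the tray. The open fingers came within about 1 cm of the screwdriver tip when I picked up the cup. I did not measure the positions of these three again at the end.

The side camera's view of the pin was blocked by the gripper in the last picture. The two cameras also disagreed by about 2–3 mm on positions, which is roughly their stated accuracy.

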